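# Chuck up the reel table and clear the cassettes under the riser

## Task

Get the bench ready for checking the brass reel table's run-out: open the upright chuck, stand the reel table shaft-down in it, all the way to the bottom, and turn the sleeve until all three jaws grip the shaft firmly and it stands straight. Lay every green cassette shell flat in the steel parts tray and slide the tray fully home under the clear riser, square and with its front wall about flush with the riser's front edge, without ramming the riser. Leave everything else where it is.

Things in the scene. Friction and masses are not known exactly. Their poses are not given: they have to be found in the camera images.
- chuck (a point): upright bench chuck on a fixed 120 x 120 x 16 mm grey base. Point on its vertical axis at the top of the dark knurled sleeve, 92 mm above the bench. The sleeve, a ring of 58 mm outside diameter, spans 50 to 92 mm above the bench over a 48 mm pillar. Inside it three jaws stand round the open throat, whose flat floor (a shaft's end rests on it) is 58 mm above the bench
- sleeve (a joint): turn of the sleeve, 0 to 4.6 rad, grows clockwise seen from above. 0: jaws wide open, faces 10.5 mm from the axis; turning closes all three, 1.6 mm per rad. They meet a 12 mm shaft at about 2.8, then it goes springy-tight (0.35 Nm/rad); a reading of 2.95 or more when let go is firm, and from 3.3 it springs back to about 3.05. It drags with 0.09 Nm and stays where left. Starts too far closed for the shaft
- jaw0: steel jaw of the chuck, 8 x 12 x 37 mm, top 98 mm above the bench; origin on the chuck axis 61 mm above the bench, own -x is its closing direction
- jaw1: second jaw, likewise
- jaw2: third jaw, likewise
- reel_mid (a point): brass reel table, 62 mm tall, 170 g: shaft 12 mm in diameter, 50 mm long, pointing down; on it a disc of 46 mm diameter, 8 mm thick, and a 16 mm hub 4 mm high. Point on its axis, 31 mm above the shaft's end, 23 mm below the disc's mid-plane; own z up the axis. Starts in one hole of the wooden block, the disc's underside on the block's top
- block: fixed wooden block, 36 mm (own x) x 140 mm (own y) x 54 mm high, origin centre of its underside, with two 15 mm holes right through it 45 mm either side of its middle along own y
- tray_mid (a point): steel parts tray, open on top, 130 mm (own x) x 230 mm (own y) x 35 mm high, 4 mm walls and floor, 0.5 kg, loose on the bench in front of the riser. Point at its centre, half-way up; its front faces own -x
- tray_front (a point): middle of the outside of the tray's front wall, half-way up (65 mm to own -x of the tray's centre)
- tray_handle (a point): middle of the tray's handle, a horizontal round bar 10 mm thick, 90 mm long along the tray's y, its axis 30 mm above the bench and 60 mm in front of the front wall; two side arms carry it
- riser: fixed clear acrylic shelf, 200 mm (own x) x 310 mm (own y), on two side legs 290 mm apart; underside 55 mm, top 63 mm above the bench. Origin at bench level under its centre; the front edge is 100 mm to own -x. A grey amplifier with a black knob stands on it, up to 115 mm above the bench, 40 mm or more behind the front edge
- cass0_mid (a point): transparent green compact-cassette shell, 100 x 64 x 12 mm, 60 g. Point at its centre (half-way up); own y along the 100 mm side, z up. Lies flat on the bench at the start; not every start has all four
- cass1_mid (a point): transparent green compact-cassette shell, 100 x 64 x 12 mm, 60 g. Point at its centre (half-way up); own y along the 100 mm side, z up. Lies flat on the bench at the start; not every start has all four
- cass2_mid (a point): transparent green compact-cassette shell, 100 x 64 x 12 mm, 60 g. Point at its centre (half-way up); own y along the 100 mm side, z up. Lies flat on the bench at the start; not every start has all four
- cass3_mid (a point): transparent green compact-cassette shell, 100 x 64 x 12 mm, 60 g. Point at its centre (half-way up); own y along the 100 mm side, z up. Lies flat on the bench at the start; not every start has all four
- mandrel: bystander: plain steel pin, 12 mm diameter, 85 mm long, standing in the other hole of the block; origin at its foot
- splicer: bystander: aluminium splicing bar, 22 x 130 x 14 mm, near the robot
- driver: bystander: screwdriver, 170 mm, lying near the robot
- cleaner: bystander: bottle of cleaner, 56 mm diameter, 130 mm tall
- jar: bystander: glass jar, 68 mm diameter, 85 mm tall
- spool: bystander: grey empty tape spool, 84 mm diameter, 15 mm high, near the robot
Things that resemble listed ones, but are neither listed nor needed, are in the scene too. Leave any pink look-alike of the part that bears cass0_mid alone. Leave any red look-alike of the part that bears reel_mid alone.

How it is judged:
On the way, in this order (a step that is already met when the one before it is completed fails the run):
1. the reel table stands shaft-down on the floor of the open chuck, let go (horizontal distance between reel_mid and chuck below 0.015 m and height (world z) of reel_mid between 0.08 and 0.095 m and angle between reel_mid's own z axis and vertical below 0.4 rad and contact force between the fingers and reel below 0.1 N), for 0.2 s.
2. the sleeve has been turned until all three jaws grip the shaft and it stands straight (contact force between each of jaw0, jaw1, jaw2 and reel above 3 N and angle between reel_mid's own z axis and vertical below 0.07 rad and horizontal distance between reel_mid and chuck below 0.005 m and height (world z) of reel_mid between 0.084 and 0.095 m), for 0.2 s.
At the end, for the whole second after the job is handed in: Each jaw presses the shaft with over 3 N; reel table upright within 4 deg, within 5 mm of the axis and of its full depth. Every cassette present rests flat (11 deg) in the tray. Tray on the bench, square to the riser within 7 deg, front wall at most 15 mm outside or 40 mm inside its front edge (all of step 2 and x of tray_front in the frame of riser between -0.115 and -0.06 m and y of tray_mid in the frame of riser between -0.05 and 0.05 m and angle between the x axis of tray_mid and the x axis of riser, either way round below 0.12 rad and linear speed of tray below 0.02 m/s and height (world z) of tray_mid below 0.025 m and x of cass0_mid in the frame of tray_mid between -0.042 and 0.042 m and y of cass0_mid in the frame of tray_mid between -0.09 and 0.09 m and z of each of cass0_mid, cass1_mid, cass2_mid, cass3_mid in the frame of tray_mid below 0.035 m and angle between each of cass0_mid, cass1_mid, cass2_mid, cass3_mid's own z axis and vertical below 0.2 rad and linear speed of each of cass0, cass1, cass2, cass3 below 0.03 m/s and x of cass1_mid in the frame of tray_mid between -0.042 and 0.042 m and y of cass1_mid in the frame of tray_mid between -0.09 and 0.09 m and x of cass2_mid in the frame of tray_mid between -0.042 and 0.042 m and y of cass2_mid in the frame of tray_mid between -0.09 and 0.09 m and x of cass3_mid in the frame of tray_mid between -0.042 and 0.042 m and y of cass3_mid in the frame of tray_mid between -0.09 and 0.09 m and angular speed of reel below 0.1 rad/s); the robot touches nothing.
It fails at once if the tray is rammed against the riser (over 20 N) (contact force between tray and riser above 20 N).
It fails at once if a bystander is displaced by more than 6 cm (distance of any of splicer, driver, cleaner, jar, spool, mandrel from where it was at the start of the episode above 0.06 m).
Of cass0, cass1, cass2, cass3 only 2 to 4 are there at a start; the rules pass over those that are not, and their reading is None.
At some moment in a run one of cass0, cass1, cass2, cass3 may be knocked a few centimetres aside while the robot is not near it.
It also fails if it takes over 210 s, if anything falls off the work surface, if the arm or the gripper's body presses on something with over 40 N, if the wrist force passes 120 N, or if a joint passes its speed limit or range.

## Robot

A 6-joint arm with a two-finger parallel gripper is mounted at the origin on the work surface. World frame = base frame: x ahead of the robot, y to its left, z up, the work surface at z = 0. Lengths are in m, angles in rad, forces in N, time in s.
With the tool pointing down it reaches from about 0.35 to 0.725 m from the base axis. Payload 4.3 kg.
Tool frame: the origin (TCP) lies midway between the tips of the shut fingers; the grasp point (between the pads) lies behind it (manip.grip_point_offset is the z of the grasp point in the tool frame, in m); z points along the fingers, y is the line along which they close (so a half turn about z gives the same grasp; the last joint's range is limited). The gripper opens to 85 mm and grips with 20 to 120 N. Pads are 22 mm wide; open, the fingers measure 114 mm over their backs; the gripper's body (76 mm by 85 mm) begins 54 mm behind the grasp point. The pads swing forward as they close: fully open they stand 13 mm farther back than shut.
Start: joints at [1.146, 0.377, 0.081, 1.274, 0, 1.46], TCP at [0.178, 0.547, 0.231] pointing down, gripper open.
Joint ranges: [-2.72, 2.72], [-0.84, 1.66], [-1.02, 1.22], [-1.77, 2.12], [-1.37, 1.28], [-3.14, 3.14]. Speed limits (rad/s): [2.57, 2.57, 3.14, 3.14, 3.14, 3.14].

## Interface

Orientations are given as a unit quaternion [w, x, y, z].
In Python, from station import manip, viewer, order, nets gives the robot as it stands.
- The arm moves only by the shell command python3 -m pendant 'ROWS'. ROWS is JSON, one flat list of numbers, 7 for each row, row after row: the shift along the tool's x, y, z normalised to -1 to 1, where 1 is 0.03 m, then the turn, a rotation vector about the tool's x, y, z normalised to -1 to 1, where 1 is 45 degrees, then the closure, from 0 (fully open) to 1 (shut). In form: [tx, ty, tz, ax, ay, az, jaw, tx, ty, tz, ax, ay, az, jaw, ...]. A call has 1 to 8 rows; each row shifts and turns the commanded pose from where the row before left it, along the tool's axes as they then stand; what a row does not reach is not made up. A row lasts 1/10 s, in which the tool goes at most 50 mm and 8.59 degrees, less where a joint would pass 70% of its speed; a pose out of reach is approached as far as the arm can. A call with a number of a shift or a turn outside -1 to 1 is refused whole. A call with a gripper value outside its range is refused whole. The fingers move at their own pace and stop on an object; the grip force is fixed at half the most. Time passes only in rows, so rows that do not move let the fingers close. It gives the time, the measured TCP pose, the force, the opening and the grip force at its end, in the units of the state.
- manip.state(): the state, without advancing time (a new reading comes with each control period).
- viewer.read_camera(name): name is "scene" or "side" or "wrist"; returns a dict with "frame" (480x640x3 uint8, blue, green, red), "z_map" (480x640 float32, m along the optical axis (not along the pixel's ray), 0 where there is no reading), "mtx" (3x3 intrinsics, pixels), "cam_to_world" (4x4, takes a point from camera to world coordinates). Camera axes: x right, y down, z forward; pixel columns grow to the right and rows downward; lengths in m; the calibration is good to about 2 mm. The wrist camera is an equidistant fisheye: a pixel r from the principal point sees the ray r / f radians off the axis. A picture is of the moment at which its call begins.
- order.close_job(): hands the job in; it is judged then, once.
Trained networks look in the newest picture that a camera, given by its name, has taken for a name from the list of things; names that differ only in an ending like _2 or _b are one class to them, and where a whole thing is asked for, a point or a joint stands for the part that bears it (a point fixed in the world has none). Each returns a list of dicts, best first, with "conf" (0 to 1); they miss things now and then, are a little off and sometimes report something else, mostly with a low value. They report only what shows in the picture. A call takes as long as a camera call. They do not tell look-alikes from the thing itself.
- nets.silhouettes(name, camera): "region" (480x640 bool, what is visible of it) and "box" ([left, top, width, height] in pixels, round what is visible of it).
The state is a dict: "t": time; "joints": joint angles; "qvel": joint speeds; "tau": joint torques, N m; "position": TCP position; "orientation": TCP orientation; "wrist_force": force on the tool from outside, world axes, zero at the start; "torque": the same for the moment, N m; "opening": finger opening in m; "grasp_force": force on a finger pad.
Only numpy, scipy, OpenCV 4.12 (cv2) and the standard library are available. Lean on these libraries where they do the work, as an engineer would, in place of code of your own. Each camera call takes 0.05 s, during which the arm holds its last target. There are 200 camera calls.

## Working session

There is one attempt and no reset: what is moved stays moved. The work goes in short steps, Python scripts to look and compute and a shell command to move; the robot and the scene stay as the last step left them, time stands still between calls to the robot, and variables do not carry over. Pictures are saved under pics/ and viewed, at most 14 in all, crops included, and the job is handed in when it is done.

```bash
mkdir -p pics; ls
cat > h.py <<'E'
import numpy as np, cv2
from station import manip, viewer, order, nets
def world(c, m):
    v,u=np.nonzero(m & (c["z_map"]>0)); z=c["z_map"][v,u]; K=c["mtx"]
    p=np.stack([(u-K[0,2])/K[0,0]*z,(v-K[1,2])/K[1,1]*z,z,np.ones_like(z)])
    return (c["cam_to_world"]@p)[:3].T
E
python3 - <<'E'
from h import *
s=manip.state(); print({k:np.round(v,3) for k,v in s.items()}, manip.grip_point_offset)
for cam in ["scene","side"]:
    c=viewer.read_camera(cam); cv2.imwrite(f"pics/{cam}0.png",c["frame"])
    print(cam,np.round(c["cam_to_world"],3).tolist(),c["mtx"].tolist())
    for n in ["chuck","reel_mid","block","tray_mid","tray_handle","riser","cass0_mid","mandrel","splicer","driver","cleaner","jar","spool"]:
        for d in nets.silhouettes(n,cam):
            p=world(c,d["region"])
            if len(p)<5: continue
            col=c["frame"][d["region"]].mean(0).astype(int)
            r=cv2.minAreaRect(p[:,:2].astype(np.float32))
            print(n,round(d["conf"],2),d["box"],"med",np.round(np.median(p,0),3),"z95",round(np.percentile(p[:,2],95),3),"rect",np.round(r[0],3),np.round(r[1],3),round(r[2],1),"bgr",col)
E
```

```text
pics
{'t': np.float64(0.0), 'joints': array([1.146, 0.378, 0.08 , 1.274, 0.   , 1.46 ]), 'qvel': array([-0.   ,  0.001, -0.   , -0.001, -0.002,  0.   ]), 'tau': array([ 1.0000e-03, -4.6360e+01,  2.6988e+01,  2.1000e-02,  0.0000e+00,
        0.0000e+00]), 'position': array([0.178, 0.546, 0.23 ]), 'orientation': array([-0.   ,  0.157,  0.988, -0.001]), 'wrist_force': array([-0.121,  0.316,  0.898]), 'torque': array([-0.002,  0.018, -0.037]), 'grasp_force': np.float64(0.0), 'opening': np.float64(0.086)} -0.0187
scene [[-0.398, 0.766, -0.504, 1.118], [0.918, 0.33, -0.222, 0.301], [-0.003, -0.551, -0.834, 1.045], [0.0, 0.0, 0.0, 1.0]] [[460.4316358780481, 0.0, 318.4583045141637], [0.0, 460.4316358780481, 240.63815611262964], [0.0, 0.0, 1.0]]
chuck 0.87 [218.3, 184.2, 60.1, 48.7] med [ 0.484 -0.185  0.019] z95 0.093 rect [ 0.467 -0.199] [0.122 0.12 ] 88.4 bgr [51 60 68]
chuck 0.7 [179.7, 227.9, 54.8, 36.9] med [ 0.652 -0.237  0.046] z95 0.056 rect [ 0.638 -0.231] [0.142 0.04 ] 88.0 bgr [17 42 78]
chuck 0.68 [390.2, 204.2, 30.1, 40.3] med [0.387 0.223 0.023] z95 0.028 rect [0.348 0.225] [0.
[... 4818 characters left out ...]
46 0.234] [0.05  0.166] 81.1 bgr [ 61  73 122]
cleaner 0.56 [444.0, 405.7, 48.4, 45.5] med [ 0.685 -0.386  0.084] z95 0.129 rect [ 0.705 -0.377] [0.067 0.069] 48.3 bgr [ 90 105 113]
cleaner 0.29 [302.5, 352.7, 10.3, 6.4] med [ 0.461 -0.197  0.093] z95 0.097 rect [ 0.461 -0.195] [0.012 0.008] 21.8 bgr [ 84  96 103]
jar 0.72 [337.4, 140.7, 22.7, 39.1] med [0.699 0.331 0.06 ] z95 0.083 rect [0.701 0.324] [0.115 0.066] 86.5 bgr [ 94 109 113]
spool 0.92 [205.2, 393.2, 49.8, 44.9] med [ 0.307 -0.241  0.013] z95 0.016 rect [ 0.307 -0.239] [0.086 0.082] 11.5 bgr [78 90 93]
spool 0.7 [278.7, 343.8, 68.6, 72.9] med [ 0.46  -0.221  0.016] z95 0.091 rect [ 0.467 -0.195] [0.14  0.122] 86.5 bgr [70 81 85]
```

View pics/scene0.png

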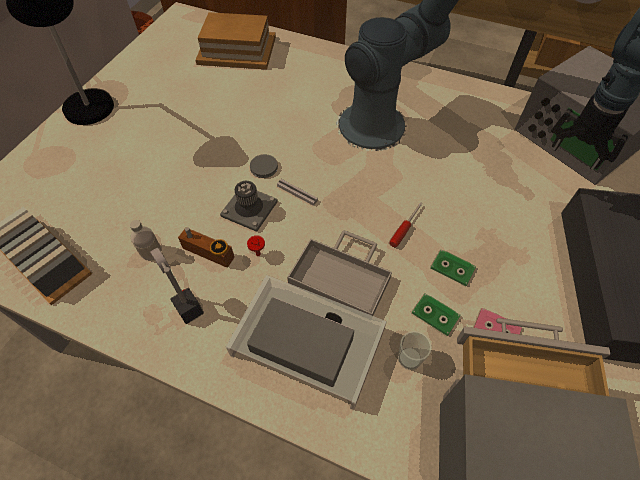

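View pics/side0.png

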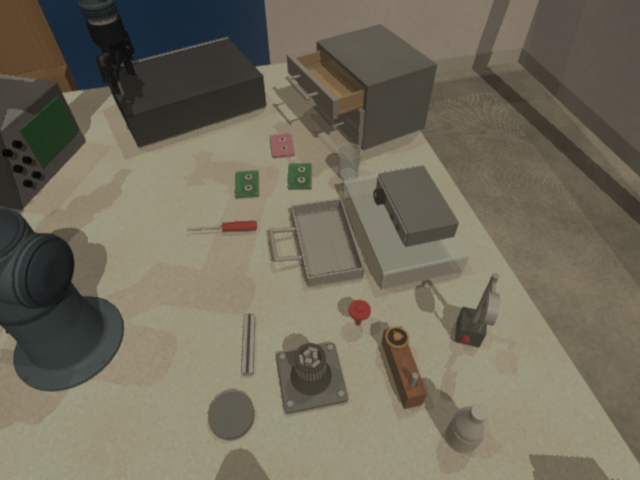

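Scene picture: the chuck is at (248,205), the brass reel in the block's hole at (218,246), and the red look-alike at (257,243). The tray is at (340,275) in front of the riser. There are two green cassettes, at (454,266) and (437,313), with a pink one at (497,322) to leave alone.

For the reel, the candidates are (218,246) brass on the block and (257,243) red on the bench. The brass one fits the description.

```bash
cat >> h.py <<'E'
def pts(c): # all world points + bgr
    m=np.ones((480,640),bool); v,u=np.nonzero(m&(c["z_map"]>0))
    return world(c,m), c["frame"][v,u].astype(int)
def rect(p):
    r=cv2.minAreaRect(p[:,:2].astype(np.float32)); b=cv2.boxPoints(r)
    e=[b[1]-b[0],b[2]-b[1]]; e=max(e,key=np.linalg.norm); a=np.degrees(np.arctan2(e[1],e[0]))%180
    return np.round(r[0],4),np.round(sorted(r[1]),3),"long axis deg",round(a,1)
def near(P,x,y,r,z0,z1): return (np.hypot(P[:,0]-x,P[:,1]-y)<r)&(P[:,2]>z0)&(P[:,2]<z1)
E
cat > m.py <<'E'
from h import *
for cam in ["scene","side"]:
    c=viewer.read_camera(cam); P,C=pts(c); print(cam)
    q=P[near(P,.465,-.197,.045,.086,.105)]; print("chuck top",len(q),rect(q), cv2.minEnclosingCircle(q[:,:2].astype(np.float32)))
    q=P[near(P,.465,-.197,.1,.010,.022)]; print("chuck base",rect(q))
    q=P[near(P,.636,-.192,.045,.058,.075)]; print("reel",len(q),np.median(q[:,2]),rect(q))
    q=P[near(P,.636,-.23,.09,.048,.057)]; print("block",rect(q))
    q=P[near(P,.587,-.108,.04,.045,.075)]; print("red",rect(q))
    q=P[near(P,.56,.12,.17,.028,.04)&(P[:,0]<.66)]; print("tray rim+handle",rect(q))
    q=q[q[:,0]>.50]; print("tray rim",rect(q))
    q=P[near(P,.76,.12,.25,.058,.068)]; print("riser top",rect(q), np.percentile(q[:,0],[1,50,99]).round(3),np.percentile(q[:,1],[1,50,99]).round(3))
    g=(C[:,1]>C[:,0]*1.25)&(C[:,1]>C[:,2]*1.15)&(P[:,2]>.002)&(P[:,2]<.03)&(P[:,1]>.2)&(P[:,0]>.3)
    q=P[g]; im=np.zeros((1000,1000),np.uint8); im[(q[:,0]*1000).astype(int).clip(0,999),(q[:,1]*1000).astype(int).clip(0,999)]=255
    n,l,st,_=cv2.connectedComponentsWithStats(cv2.morphologyEx(im,cv2.MORPH_CLOSE,np.ones((9,9))))
    lab=l[(q[:,0]*1000).astype(int).clip(0,999),(q[:,1]*1000).astype(int).clip(0,999)]
    for i in range(1,n):
        if (lab==i).sum()>80: print("green",(lab==i).sum(),rect(q[lab==i]),np.median(q[lab==i],0).round(3))
E
python3 m.py
python3 - <<'E'
from h import *
c=viewer.read_camera("scene")
cv2.imwrite("pics/crop1.png",cv2.resize(c["frame"][160:290,160:360],None,fx=4,fy=4,interpolation=cv2.INTER_CUBIC))
E
```

```text
scene
chuck top 271 (array([ 0.4653, -0.1989]), array([0.056, 0.056]), 'long axis deg', np.float32(32.0)) ((0.46675312519073486, -0.2008226066827774), 0.03076661005616188)
chuck base (array([ 0.4652, -0.2006]), array([0.122, 0.122]), 'long axis deg', np.float32(87.3))
reel 227 0.06313865501672988 (array([ 0.6428, -0.1975]), array([0.046, 0.065]), 'long axis deg', np.float32(107.2))
block (array([ 0.6381, -0.2314]), array([0.04 , 0.143]), 'long axis deg', np.float32(87.3))
red (array([ 0.5905, -0.1075]), array([0.044, 0.046]), 'long axis deg', np.float32(85.1))
tray rim+handle (array([0.5471, 0.1225]), array([0.196, 0.231]), 'long axis deg', np.float32(87.0))
tray rim (array([0.5723, 0.1211]), array([0.146, 0.231]), 'long axis deg', np.float32(87.0))
riser top (array([0.7635, 0.1638]), array([0.203, 0.407]), 'long axis deg', np.float32(90.0)) [0.666 0.742 0.864] [-0.037  0.157  0.327]
green 774 (array([0.4269, 0.3787]), array([0.067, 0.099]), 'long axis deg', np.float32(81.3)) [0.429 0.379 0.01 ]
green 920 (array([0.5734, 0.3728]), array([0.066, 0.1  ]), 'long axis deg', np.float32(76
[... 447 characters left out ...]
y([0.041, 0.141]), 'long axis deg', np.float32(90.1))
red (array([ 0.5893, -0.1105]), array([0.045, 0.045]), 'long axis deg', np.float32(121.9))
tray rim+handle (array([0.5458, 0.12  ]), array([0.195, 0.235]), 'long axis deg', np.float32(87.4))
tray rim (array([0.5708, 0.1188]), array([0.145, 0.235]), 'long axis deg', np.float32(87.4))
riser top (array([0.7623, 0.162 ]), array([0.2 , 0.41]), 'long axis deg', np.float32(90.4)) [0.664 0.713 0.859] [-0.041  0.032  0.32 ]
green 499 (array([0.425 , 0.3743]), array([0.062, 0.105]), 'long axis deg', np.float32(81.1)) [0.422 0.371 0.008]
green 468 (array([0.5703, 0.3702]), array([0.06 , 0.104]), 'long axis deg', np.float32(76.4)) [0.567 0.366 0.008]
```

View pics/crop1.png

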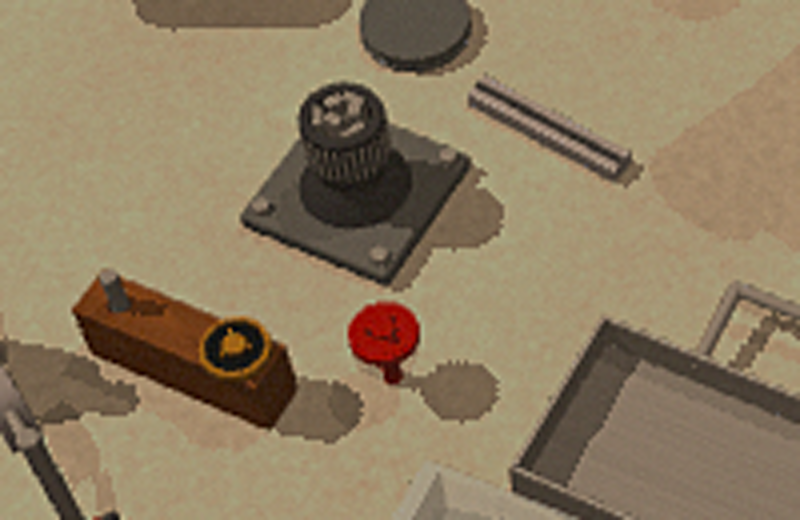

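The crop shows the brass reel (dark disc with a brass rim) at (235,347) on the block and the red one at (385,335). The brass reel is the one to use. I'll go above the chuck first.

```bash
cat > st.py <<'E'
from h import *
from scipy.spatial.transform import Rotation as Ro
import sys
s=manip.state(); q=s["orientation"]; R=Ro.from_quat([q[1],q[2],q[3],q[0]]).as_matrix(); p=np.array(s["position"])
print("t",round(float(s["t"]),1),"p",p.round(4),"x",R[:,0].round(3),"y",R[:,1].round(3),"z",R[:,2].round(3),"j",np.round(s["joints"],2),"F",np.round(s["wrist_force"],1),"T",np.round(s["torque"],2),"op",round(float(s["opening"]),4),"gf",round(float(s["grasp_force"]),1))
if len(sys.argv)>3:
    g=np.array(list(map(float,sys.argv[1:4])))
    print("rows shift units",(R.T@(g-p)/.03).round(2))
    if len(sys.argv)>4:
        a=np.radians(float(sys.argv[4])); d=np.arctan2(R[1,1],R[0,1]); e=((a-d+np.pi/2)%np.pi)-np.pi/2
        print("az units to y-axis angle",round(float(-e/(np.pi/4)),2),"(or half turn, 4 off)")
E
python3 -m pendant '[-0.8,-1,0,0,0,0,0,-0.8,-1,0,0,0,0,0,-0.8,-1,0,0,0,0,0,-0.8,-1,0,0,0,0,0,-0.8,-1,0,0,0,0,0,-0.8,-1,0,0,0,0,0,-0.8,-1,0,0,0,0,0,-0.8,-1,0,0,0,0,0]'; python3 st.py .465 -.201 .2
```

```text
t: 2.35
position: [0.2866, 0.2577, 0.2315]
orientation: [0.0, 0.156, 0.988, 0.0]
wrist_force: [0.8, -0.3, -0.0]
opening: 0.0854
grasp_force: 0.0
t 2.4 p [0.2866 0.2577 0.2315] x [-0.951  0.309 -0.001] y [0.309 0.951 0.001] z [ 0.001  0.    -1.   ] j [ 0.57 -0.01 -0.39  1.18 -0.    0.88] F [ 0.8 -0.3 -0. ] T [-0.08 -0.05  0.01] op 0.0854 gf 0.0
rows shift units [-10.38 -12.71   1.05]
```

```bash
python3 -m pendant '[-0.8,-0.98,0,0,0,0,0,-0.8,-0.98,0,0,0,0,0,-0.8,-0.98,0,0,0,0,0,-0.8,-0.98,0,0,0,0,0,-0.8,-0.98,0,0,0,0,0,-0.8,-0.98,0,0,0,0,0,-0.8,-0.98,0,0,0,0,0,-0.8,-0.98,0,0,0,0,0]' >/dev/null; python3 -m pendant '[-0.8,-0.98,0,0,0,0,0,-0.8,-0.98,0,0,0,0,0,-0.8,-0.98,0,0,0,0,0,-0.8,-0.98,0,0,0,0,0,-0.8,-0.98,0,0,0,0,0,0,0,1,0,0,0.19,0,0,0,0,0,0,0.19,0,0,0,0,0,0,0.19,0]' >/dev/null
python3 -m pendant '[0,0,0,0,0,0.19,0,0,0,0,0,0,0.19,0,0,0,0,0,0,0.19,0,0,0,0,0,0,0.19,0,0,0,0,0,0,0.19,0,0,0,0,0,0,0.19,0,0,0,0,0,0,0.19,0,0,0,0,0,0,0.19,0]' >/dev/null;  python3 -m pendant '[0,0,0,0,0,0.19,0,0,0,0,0,0,0.19,0,0,0,0,0,0,0.19,0,0,0,0,0,0,0.19,0,0,0,0,0,0,0.19,0,0,0,0,0,0,0.19,0,0,0,0,0,0,0.19,0,0,0,0,0,0,0,0]' >/dev/null; python3 st.py .465 -.201 .062
python3 - <<'E'
from h import *
c=viewer.read_camera("wrist"); cv2.imwrite("pics/w1.png",c["frame"])
E
```

```text
t 5.5 p [ 0.4646 -0.2009  0.2013] x [0.99  0.141 0.   ] y [ 0.141 -0.99   0.   ] z [ 0.  0. -1.] j [-0.53  0.25 -0.18  1.15  0.    2.47] F [ 0.3 -0.2  0.5] T [-0.03  0.02  0.07] op 0.0858 gf 0.0
rows shift units [0.01 0.   4.64]
```

View pics/w1.png

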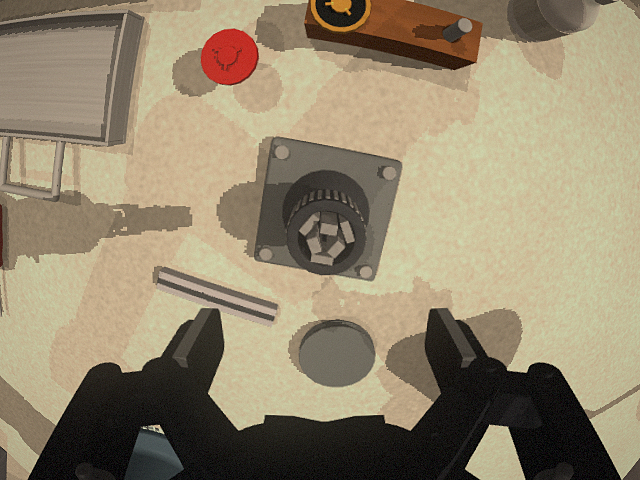

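The wrist view shows the sleeve at (325,238), between the open fingers, with the jaws nearly closed. Next I'll descend and grip.

```bash
python3 -m pendant '[0,0,1,0,0,0,0,0,0,1,0,0,0,0,0,0,1,0,0,0,0,0,0,0.8,0,0,0,0,0,0,0.84,0,0,0,0,0,0,0,0,0,0,0,0,0,0,0,0,0,0.6,0,0,0,0,0,0,1]' ; python3 -m pendant '[0,0,0,0,0,0,1,0,0,0,0,0,0,1,0,0,0,0,0,0,1,0,0,0,0,0,0,1,0,0,0,0,0,0,1]'>/dev/null; python3 st.py .465 -.201 .062
python3 -m pendant '[0,0,0,0,0,-0.1,1,0,0,0,0,0,-0.19,1,0,0,0,0,0,-0.19,1,0,0,0,0,0,-0.19,1]'>/dev/null; python3 st.py .465 -.201 .062
```

```text
t: 6.4
position: [0.4657, -0.2016, 0.0635]
orientation: [0.001, 0.997, 0.071, 0.001]
wrist_force: [1.0, -0.4, 3.8]
opening: 0.0591
grasp_force: 3.4
t 6.9 p [ 0.4658 -0.2021  0.0643] x [0.99  0.141 0.002] y [ 0.141 -0.99   0.003] z [ 0.003 -0.003 -1.   ] j [-0.53  0.36 -0.41  0.8  -0.    2.47] F [-1.8 -0.7  6.9] T [-0.14  0.42  0.04] op 0.0562 gf 64.0
rows shift units [-0.02 -0.04  0.07]
t 7.3 p [ 0.4653 -0.2009  0.0642] x [0.782 0.624 0.002] y [ 0.624 -0.782  0.002] z [ 0.002 -0.    -1.   ] j [-0.53  0.36 -0.41  0.8   0.    1.93] F [-4.3  3.5  9.7] T [ 0.44  0.56 -0.11] op 0.056 gf 64.5
rows shift units [-0.01 -0.    0.07]
```

```bash
for i in 1; do python3 -m pendant '[0,0,0,0,0,-0.19,1,0,0,0,0,0,-0.19,1,0,0,0,0,0,-0.19,1,0,0,0,0,0,-0.19,1,0,0,0,0,0,-0.19,1,0,0,0,0,0,-0.19,1,0,0,0,0,0,-0.19,1]'>/dev/null; python3 st.py; done
python3 -m pendant '[0,0,0,0,0,-0.19,1,0,0,0,0,0,-0.19,1,0,0,0,0,0,-0.19,1,0,0,0,0,0,-0.19,1,0,0,0,0,0,-0.19,1]'>/dev/null; python3 st.py; python3 -m pendant '[0,0,0,0,0,-0.19,1,0,0,0,0,0,-0.19,1,0,0,0,0,0,-0.19,1]'>/dev/null; python3 st.py
```

```text
t 8.0 p [ 0.4631 -0.1999  0.0641] x [-0.147  0.989  0.001] y [ 0.989  0.147 -0.001] z [-0.002  0.001 -1.   ] j [-0.53  0.36 -0.41  0.81  0.    0.89] F [-10.4   4.1  16.7] T [ 0.84  1.41 -0.11] op 0.0564 gf 65.2
t 8.5 p [ 0.4615 -0.2007  0.0641] x [-0.778  0.628  0.003] y [ 0.628  0.778 -0.003] z [-0.005 -0.001 -1.   ] j [-0.53  0.36 -0.41  0.81 -0.    0.14] F [-15.5  -0.6  19.8] T [ 0.72  2.31 -0.07] op 0.0567 gf 65.4
t 8.8 p [ 0.461  -0.2017  0.0641] x [-0.973  0.229  0.005] y [ 0.229  0.973 -0.004] z [-0.006 -0.003 -1.   ] j [-0.54  0.36 -0.41  0.81 -0.01 -0.3 ] F [-15.2  -2.9  19.2] T [ 0.37  2.75 -0.14] op 0.0564 gf 65.4
```

```bash
python3 -m pendant '[0,0,0,0,0,0,0.3,0,0,0,0,0,0,0.2,0,0,0,0,0,0,0.2,0,0,0,0,0,0,0.2,0,0,0,0,0,0,0.2]'>/dev/null; python3 st.py .463 -.201 .065; python3 -m pendant '[0.1,0,0,0,0,0,0.2,0,0,0,0,0,0,1,0,0,0,0,0,0,1,0,0,0,0,0,0,1,0,0,0,0,0,0,1,0,0,0,0,0,0,1]'>/dev/null; python3 st.py .463 -.201 .065;python3 -m pendant '[0,0,0,0,0,-0.19,1,0,0,0,0,0,-0.19,1,0,0,0,0,0,-0.19,1,0,0,0,0,0,-0.19,1]'>/dev/null; python3 st.py
```

```text
t 9.3 p [ 0.465  -0.2008  0.0622] x [-0.972  0.234 -0.001] y [0.234 0.972 0.   ] z [ 0.001  0.    -1.   ] j [-0.53  0.36 -0.41  0.8   0.   -0.3 ] F [ 0.2 -0.6  0.1] T [ 0.02 -0.04 -0.02] op 0.0684 gf 0.0
rows shift units [ 0.06 -0.02 -0.09]
t 9.9 p [ 0.4611 -0.2019  0.0629] x [-0.972  0.235  0.   ] y [ 0.235  0.972 -0.004] z [-0.001 -0.004 -1.   ] j [-0.54  0.35 -0.42  0.8  -0.   -0.3 ] F [-4.4 -4.   7.4] T [-0.82  0.8  -0.03] op 0.0564 gf 63.2
rows shift units [-0.06  0.04 -0.07]
t 10.3 p [ 0.4612 -0.2032  0.0629] x [-0.934 -0.357  0.004] y [-0.357  0.934 -0.006] z [-0.001 -0.007 -1.   ] j [-0.54  0.36 -0.41  0.8  -0.01 -0.9 ] F [-4.3 -8.2  4.1] T [-1.54  0.71 -0.08] op 0.0565 gf 63.2
```

```bash
python3 -m pendant '[0,0,0,0,0,-0.19,1,0,0,0,0,0,-0.19,1,0,0,0,0,0,-0.19,1]'>/dev/null; python3 st.py;python3 -m pendant '[0,0,0,0,0,-0.19,1,0,0,0,0,0,-0.19,1]'>/dev/null; python3 st.py;python3 - <<'E'
from h import *
c=viewer.read_camera("scene")
cv2.imwrite("pics/s2.png",cv2.resize(c["frame"][150:240,190:310],None,fx=5,fy=5,interpolation=cv2.INTER_CUBIC))
E
```

```text
t 10.6 p [ 0.4654 -0.2002  0.063 ] x [-0.688 -0.725 -0.007] y [-0.725  0.688 -0.005] z [ 0.008  0.002 -1.   ] j [-0.53  0.36 -0.41  0.8   0.01 -1.35] F [5.1 1.1 1. ] T [ 0.64 -1.14 -1.03] op 0.0562 gf 63.1
t 10.8 p [ 0.4622 -0.2047  0.0634] x [-0.453 -0.891  0.008] y [-0.891  0.453 -0.004] z [ 0.   -0.01 -1.  ] j [-0.54  0.36 -0.41  0.8  -0.01 -1.64] F [-1.8 -8.8  3.2] T [-2.87  1.08 -4.73] op 0.0557 gf 115.5
```

The torque jumped to −4.7 Nm, so the sleeve is at its open stop. I'll release and go above the reel with the fingers closing across the block.

```bash
python3 -m pendant '[0,0,0,0,0,0.05,0,0,0,0,0,0,0,0,0,0,0,0,0,0,0,0,0,0,0,0,0,0,0,0,-1,0,0,0,0,0,0,-1,0,0,0,0,0,0,-1,0,0,0,0,0,0,-1,0,0,0,0]'>/dev/null; python3 -m pendant '[0,0,-1,0,0,0,0,0,0,0,0,0,0,0]'>/dev/null; python3 st.py .640 -.189 .16 -2;python3 - <<'E'
from h import *
c=viewer.read_camera("side")
P,C=pts(c)
cv2.imwrite("pics/s3.png",cv2.resize(c["frame"][290:430,250:430],None,fx=4,fy=4,interpolation=cv2.INTER_CUBIC))
E
```

```text
t 11.8 p [ 0.4641 -0.2013  0.2164] x [-0.482 -0.876  0.   ] y [-0.876  0.482 -0.008] z [ 0.007 -0.004 -1.   ] j [-0.53  0.24 -0.16  1.17  0.   -1.6 ] F [0.1 0.6 0.4] T [-0.04 -0.05  0.  ] op 0.0856 gf 0.0
rows shift units [-3.18 -4.92  1.92]
az units to y-axis angle -0.6 (or half turn, 4 off)
```

View pics/s3.png

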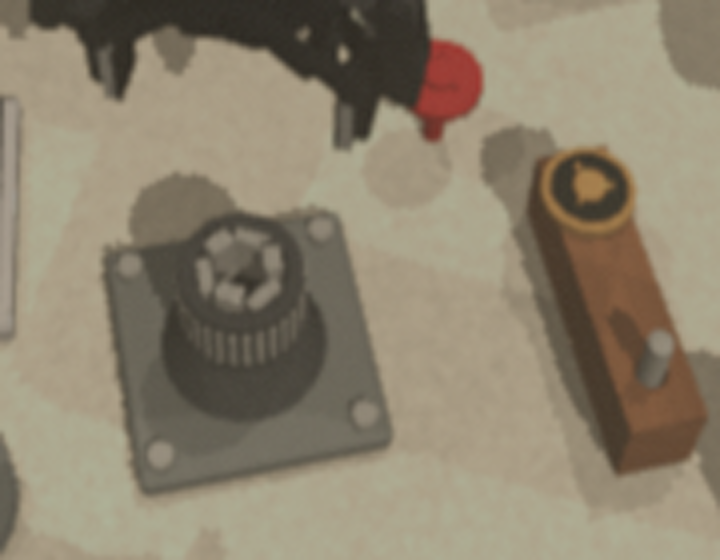

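The jaws are spread wide at crop (240,265). On to the reel.

```bash
python3 -m pendant '[-0.64,-0.98,0,0,0,0,0,-0.64,-0.98,0,0,0,0,0,-0.64,-0.98,0,0,0,0,0,-0.64,-0.98,0,0,0,0,0,-0.64,-0.98,0,0,0,0,0,0,0,0.6,0,0,-0.19,0,0,0,0.6,0,0,-0.19,0,0,0,0.6,0,0,-0.19,0]'>/dev/null; python3 -m pendant '[0,0,0,0,0,-0.03,0,0,0,0,0,0,0,0]'>/dev/null; python3 st.py .640 -.189 .049 -2
python3 - <<'E'
from h import *
for cam in ["wrist","side"]:
    c=viewer.read_camera(cam); cv2.imwrite(f"pics/r_{cam}.png",c["frame"])
P,C=pts(c)
q=P[near(P,.636,-.192,.04,.0585,.075)]; print("reel",len(q),rect(q)); q=q[q[:,2]>.064]; print(len(q),q.mean(0) if len(q) else 0)
E
```

```text
t 12.9 p [ 0.6358 -0.1865  0.1569] x [-0.034 -0.999 -0.001] y [-0.999  0.034  0.003] z [-0.003  0.001 -1.   ] j [-0.38  0.59  0.23  1.21  0.   -1.92] F [-0.4  1.7 -0.2] T [-0.04 -0.05 -0.03] op 0.0855 gf 0.0
rows shift units [ 0.08 -0.15  3.59]
az units to y-axis angle 0.0 (or half turn, 4 off)
reel 388 (array([ 0.6395, -0.1895]), array([0.044, 0.044]), 'long axis deg', np.float32(28.0))
31 [ 0.6385271  -0.18886652  0.06508367]
```

View pics/r_wrist.png

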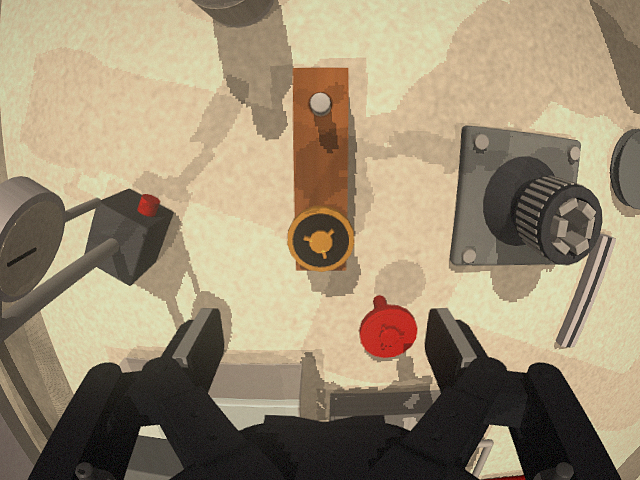

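The reel is at (320,239), between the fingers and square to them. Descending to grip it.

```bash
python3 -m pendant '[0.08,-0.12,0.8,0,0,0,0,0,0,0.9,0,0,0,0,0,0,0.9,0,0,0,0,0,0,0.7,0,0,0,0,0,0,0.47,0,0,0,0,0,0,0,0,0,0,0,0,0,0,0,0,0,0.5,0,0,0,0,0,0,0.6]'>/dev/null; python3 st.py; python3 -m pendant '[0,0,0,0,0,0,1,0,0,0,0,0,0,1,0,0,0,0,0,0,1,0,0,0,0,0,0,1]'>/dev/null; python3 st.py; python3 -m pendant '[0,0,-0.3,0,0,0,1,0,0,-0.5,0,0,0,1,0,0,-0.5,0,0,0,1]'>/dev/null; python3 st.py
```

```text
t 13.8 p [ 0.6417 -0.19    0.0469] x [-0.032 -0.999  0.001] y [-0.999  0.032 -0.003] z [ 0.003 -0.001 -1.   ] j [-0.38  0.66  0.07  0.97  0.   -1.92] F [ 0.3 -0.   0.1] T [-0.05  0.02 -0.07] op 0.059 gf 0.0
t 14.2 p [ 0.6395 -0.19    0.0471] x [-0.033 -0.999  0.001] y [-0.999  0.033  0.001] z [-0.001 -0.001 -1.   ] j [-0.38  0.66  0.06  0.97 -0.   -1.92] F [-6.3 -0.3  8. ] T [0.04 1.27 0.07] op 0.0433 gf 59.7
t 14.5 p [ 0.6395 -0.1894  0.0844] x [-0.032 -0.999 -0.   ] y [-0.999  0.032  0.002] z [-0.002  0.    -1.   ] j [-0.38  0.64  0.12  1.05 -0.   -1.92] F [-1.3 -0.6 -2.9] T [-0.09  0.34  0.01] op 0.0432 gf 61.2
```

```bash
python3 -m pendant '[0,0,-0.8,0,0,0,1,0,0,-0.8,0,0,0,1,0,0,-0.8,0,0,0,1,0,0,-0.6,0,0,0,1,0,0,0,0,0,0,1]'>/dev/null; python3 st.py .464 -.2015 .18
python3 - <<'E'
from h import *
c=viewer.read_camera("side"); cv2.imwrite("pics/l_side.png",cv2.resize(c["frame"][230:430,230:480],None,fx=3,fy=3))
E
```

```text
t 15.0 p [ 0.6427 -0.1903  0.1782] x [-0.032 -0.999  0.002] y [-0.999  0.032 -0.007] z [ 0.007 -0.002 -1.   ] j [-0.38  0.59  0.28  1.26  0.   -1.92] F [ 0.  -0.5 -2.5] T [-0.01 -0.06 -0.02] op 0.0435 gf 61.3
rows shift units [ 0.56  5.94 -0.1 ]
```

View pics/l_side.png

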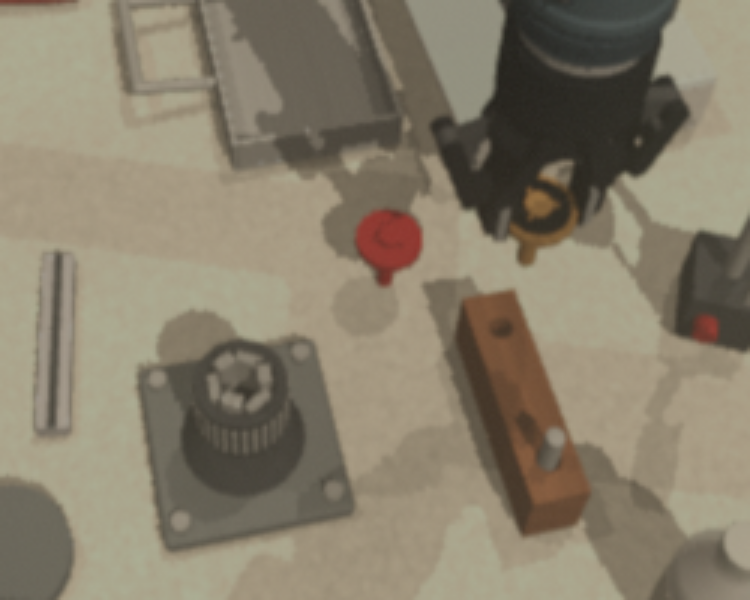

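The reel is held upright with its shaft down, at (540,215). I'll move it over the chuck.

```bash
python3 -m pendant '[0.09,0.99,0,0,0,0,1,0.09,0.99,0,0,0,0,1,0.09,0.99,0,0,0,0,1,0.09,0.99,0,0,0,0,1,0.09,0.99,0,0,0,0,1,0.09,0.99,0,0,0,0,1,0,0,0,0,0,0,1,0,0,0,0,0,0,1]'>/dev/null; python3 st.py .464 -.2015 .14
python3 - <<'E'
from h import *
for cam in ["side","scene"]:
    c=viewer.read_camera(cam); P,C=pts(c)
    q=P[near(P,.464,-.2015,.018,.19,.21)]; print(cam,"hub",len(q),q.mean(0) if len(q) else 0)
    q=P[near(P,.464,-.2015,.03,.183,.198)]; print("disc",len(q),rect(q) if len(q) else 0)
    q=P[near(P,.464,-.2015,.03,.13,.178)]; print("shaft",len(q),q.mean(0),rect(q))
    if cam=="side": cv2.imwrite("pics/c_side.png",cv2.resize(c["frame"][270:420,230:430],None,fx=4,fy=4))
E
```

```text
t 15.8 p [ 0.4609 -0.1997  0.1731] x [-0.033 -0.999 -0.001] y [-0.999  0.033  0.001] z [-0.001  0.001 -1.   ] j [-0.54  0.26 -0.24  1.07  0.   -2.07] F [ 0.4 -0.4 -1.8] T [-0.01 -0.01  0.06] op 0.0433 gf 61.6
rows shift units [ 0.06 -0.11  1.1 ]
side hub 46 [ 0.4634051  -0.19908269  0.19088683]
disc 575 (array([ 0.4666, -0.201 ]), array([0.046, 0.051]), 'long axis deg', np.float32(151.7))
shaft 34 [ 0.46395079 -0.20472621  0.1438598 ] (array([ 0.4698, -0.2131]), array([0.019, 0.033]), 'long axis deg', np.float32(163.2))
scene hub 34 [ 0.46186422 -0.19685174  0.1918983 ]
disc 171 (array([ 0.4617, -0.1894]), array([0.029, 0.054]), 'long axis deg', np.float32(22.7))
shaft 38 [ 0.46775484 -0.19429549  0.14842493] (array([ 0.4751, -0.1928]), array([0.012, 0.029]), 'long axis deg', np.float32(20.1))
```

View pics/c_side.png

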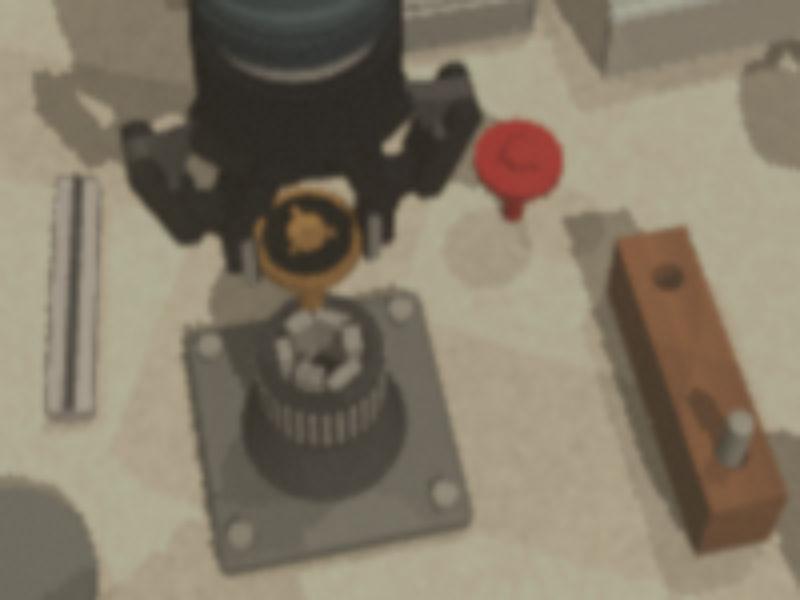

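The shaft hangs above the throat at crop (312,300), with about 3 mm left to correct. Then I'll lower it.

```bash
python3 -m pendant '[0.09,-0.07,0,0,0,0,1,0,0,0.4,0,0,0,1,0,0,0.4,0,0,0,1,0,0,0.4,0,0,0,1,0,0,0.3,0,0,0,1,0,0,0,0,0,0,1]'>/dev/null; python3 st.py; python3 -m pendant '[0,0,0.3,0,0,0,1,0,0,0.3,0,0,0,1,0,0,0.2,0,0,0,1,0,0,0,0,0,0,1,0,0,0,0,0,0,1]'>/dev/null; python3 st.py
```

```text
t 16.6 p [ 0.4622 -0.2018  0.1268] x [-0.032 -0.999 -0.002] y [-0.999  0.032  0.004] z [-0.003  0.002 -1.   ] j [-0.54  0.3  -0.31  0.97  0.   -2.08] F [ 0.3 -0.3 -1.6] T [-0.04  0.03  0.  ] op 0.0435 gf 61.6
t 17.1 p [ 0.4636 -0.2027  0.1049] x [-0.032 -0.999 -0.   ] y [-0.999  0.032  0.   ] z [-0.  0. -1.] j [-0.54  0.32 -0.35  0.91  0.   -2.08] F [ 0.4  0.1 -1. ] T [-0.    0.02  0.  ] op 0.0434 gf 61.6
```

```bash
python3 -m pendant '[0,0,0.1,0,0,0,1,0,0,0,0,0,0,1]'>/dev/null; python3 st.py; python3 -m pendant '[0,0,0,0,0,0,0.5,0,0,0,0,0,0,0,0,0,0,0,0,0,0,0,0,0,0,0,0,0,0,-0.6,0,0,0,0,0,0,-0.8,0,0,0,0,0,0,-0.8,0,0,0,0,0,0,0,0,0,0,0]'>/dev/null; python3 st.py .464 -.202 .064
python3 - <<'E'
from h import *
for cam in ["side","scene"]:
    c=viewer.read_camera(cam); P,C=pts(c)
    q=P[near(P,.464,-.2015,.028,.107,.13)]; print(cam,"disc",len(q),rect(q) if len(q) else 0)
    h=q[q[:,2]>.1175]; print("hub",len(h),h.mean(0) if len(h) else 0,q[:,2].max())
    A=np.c_[q[:,:2],np.ones(len(q))]; 
    if cam=="side": cv2.imwrite("pics/d_side.png",cv2.resize(c["frame"][270:420,230:430],None,fx=4,fy=4))
E
```

```text
t 17.2 p [ 0.4638 -0.2028  0.102 ] x [-0.032 -0.999  0.   ] y [-0.999  0.032 -0.   ] z [ 0. -0. -1.] j [-0.54  0.32 -0.35  0.9   0.   -2.08] F [-0.1 -0.4 -2.9] T [-0.01 -0.02  0.07] op 0.0434 gf 61.6
t 17.2 p [ 0.4638 -0.2028  0.102 ] x [-0.032 -0.999  0.   ] y [-0.999  0.032 -0.   ] z [ 0. -0. -1.] j [-0.54  0.32 -0.35  0.9   0.   -2.08] F [-0.1 -0.4 -2.9] T [-0.01 -0.02  0.07] op 0.0434 gf 61.6
rows shift units [-0.03 -0.01  1.27]
side disc 507 (array([ 0.4628, -0.2038]), array([0.043, 0.05 ]), 'long axis deg', np.float32(5.4))
hub 104 [ 0.46500414 -0.205214    0.12014044] 0.12863450726492587
scene disc 172 (array([ 0.461 , -0.1935]), array([0.029, 0.05 ]), 'long axis deg', np.float32(31.8))
hub 91 [ 0.45820933 -0.19677682  0.12093334] 0.12986508006738706invalid input at $: expected a multiple of 7 numbers
```

View pics/d_side.png

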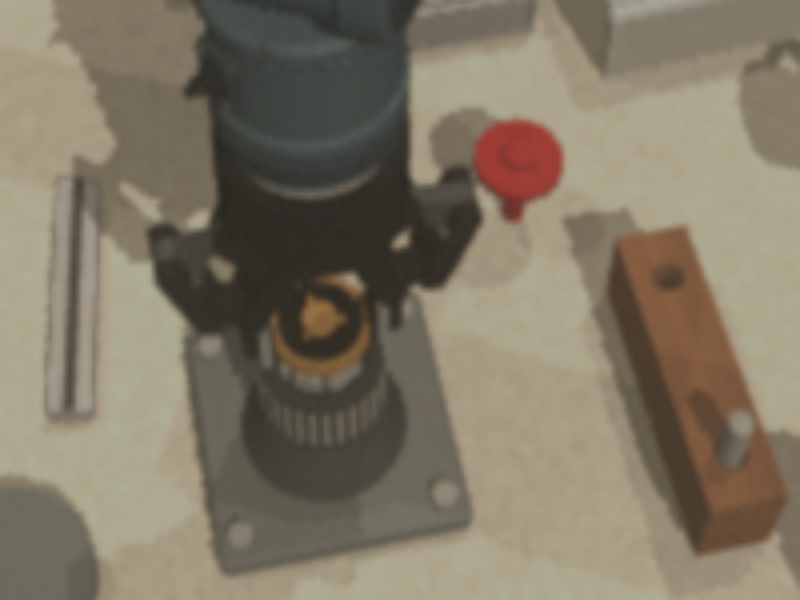

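The reel sits in the throat with the jaws around it; the release call was malformed, so it is still gripped. Releasing now and moving up.

```bash
python3 -m pendant '[0,0,0,0,0,0,0.5,0,0,0,0,0,0,0,0,0,0,0,0,0,0,0,0,0,0,0,0,0,0,0,-0.6,0,0,0,0,0,0,-0.8,0,0,0,0,0,0,-0.8,0,0,0,0,0,0,0,0,0,0,0]'>/dev/null; python3 st.py .464 -.202 .064
python3 - <<'E'
from h import *
for cam in ["side","scene"]:
    c=viewer.read_camera(cam); P,C=pts(c)
    q=P[near(P,.464,-.2015,.032,.107,.13)]; print(cam,"disc",len(q),rect(q), "zmed",np.median(q[:,2]))
    h=q[(q[:,2]>.1185)&(np.hypot(*(q[:,:2]-rect(q)[0]).T)<.012)]; print("hub",len(h),h.mean(0) if len(h) else 0)
    t=q[(q[:,2]>.1125)]; A=np.c_[t[:,:2]-t[:,:2].mean(0),np.ones(len(t))]; print("slope",np.linalg.lstsq(A,t[:,2],rcond=None)[0])
E
```

```text
t 18.1 p [ 0.466  -0.2041  0.1714] x [-0.032 -0.999  0.003] y [-0.999  0.032 -0.006] z [ 0.006 -0.003 -1.   ] j [-0.54  0.26 -0.24  1.06  0.   -2.08] F [ 0.9 -0.2 -0.4] T [-0.08 -0.04 -0.02] op 0.0854 gf 0.0
rows shift units [-0.08  0.09  3.58]
side disc 524 (array([ 0.4652, -0.2021]), array([0.045, 0.045]), 'long axis deg', np.float32(123.9)) zmed 0.1148075249489447
hub 32 [ 0.46659205 -0.20377365  0.119533  ]
slope [0.00823064 0.00258152 0.11527554]
scene disc 202 (array([ 0.466 , -0.1989]), array([0.042, 0.044]), 'long axis deg', np.float32(29.9)) zmed 0.11631026879093065
hub 25 [ 0.46735865 -0.19878276  0.12062597]
slope [ 0.00314525 -0.00020906  0.11678966]
```

The reel is fully seated and straight. Now I'll grip the sleeve and turn it clockwise.

```bash
python3 -m pendant '[-0.04,0.05,1,0,0,0,0,0,0,0.9,0,0,0,0,0,0,0.9,0,0,0,0,0,0,0.78,0,0,0,0,0,0,0,0,0,0,0,0,0,0,0,0,0,0.4,0,0,0,0,0,0,1,0,0,0,0,0,0,1]' >/dev/null; python3 st.py;  python3 -m pendant '[0,0,0,0,0,0,1,0,0,0,0,0,0,1,0,0,0,0,0,0,1,0,0,0,0,0,0,1]'>/dev/null; python3 st.py
python3 -m pendant '[0,0,0,0,0,0.19,1,0,0,0,0,0,0.19,1,0,0,0,0,0,0.19,1,0,0,0,0,0,0.19,1,0,0,0,0,0,0.19,1,0,0,0,0,0,0.19,1,0,0,0,0,0,0.19,1,0,0,0,0,0,0.19,1]'>/dev/null; python3 st.py
```

```text
t 19.1 p [ 0.4634 -0.2019  0.062 ] x [-0.032 -0.999  0.001] y [-0.999  0.032 -0.003] z [ 0.003 -0.001 -1.   ] j [-0.54  0.36 -0.41  0.8   0.   -2.08] F [-0.5  1.8  1.8] T [ 0.21  0.13 -0.19] op 0.0553 gf 65.3
t 19.4 p [ 0.4634 -0.2019  0.062 ] x [-0.032 -0.999  0.001] y [-0.999  0.032 -0.003] z [ 0.003 -0.001 -1.   ] j [-0.54  0.36 -0.41  0.8   0.   -2.08] F [0.3 1.4 6.2] T [ 0.32  0.19 -0.24] op 0.0557 gf 65.8
t 20.2 p [ 0.4638 -0.2022  0.062 ] x [-0.943 -0.333 -0.002] y [-0.333  0.943 -0.003] z [ 0.003 -0.002 -1.   ] j [-0.54  0.36 -0.41  0.8   0.   -0.88] F [1.5 0.7 5. ] T [ 0.11 -0.01  0.18] op 0.0556 gf 65.7
```

```bash
python3 -m pendant '[0,0,0,0,0,0.19,1,0,0,0,0,0,0.19,1,0,0,0,0,0,0.19,1,0,0,0,0,0,0.19,1,0,0,0,0,0,0.19,1,0,0,0,0,0,0.19,1,0,0,0,0,0,0.19,1,0,0,0,0,0,0.19,1]'>/dev/null; python3 st.py; python3 -m pendant '[0,0,0,0,0,0.19,1,0,0,0,0,0,0.19,1,0,0,0,0,0,0.19,1,0,0,0,0,0,0.19,1]'>/dev/null; python3 st.py;  python3 -m pendant '[0,0,0,0,0,0.19,1,0,0,0,0,0,0,1]'>/dev/null; python3 st.py
```

```text
t 21.1 p [ 0.4636 -0.2027  0.0621] x [-0.657  0.754 -0.004] y [0.754 0.657 0.   ] z [ 0.003 -0.003 -1.   ] j [-0.54  0.36 -0.41  0.8  -0.    0.32] F [0.5 0.5 5.3] T [-0.2   0.37  0.08] op 0.0558 gf 65.7
t 21.4 p [ 0.4633 -0.2028  0.062 ] x [-0.119  0.993 -0.003] y [0.993 0.119 0.002] z [ 0.002 -0.003 -1.   ] j [-0.54  0.36 -0.41  0.8  -0.    0.91] F [ 0.6 -0.7  5. ] T [-0.12  0.74  0.13] op 0.0554 gf 65.8
t 21.6 p [ 0.4633 -0.2028  0.062 ] x [ 0.026  1.    -0.003] y [ 1.    -0.026  0.002] z [ 0.002 -0.003 -1.   ] j [-0.54  0.36 -0.41  0.8  -0.    1.06] F [1.4 0.4 6. ] T [-0.    0.78 -0.  ] op 0.0554 gf 65.8
```

```bash
python3 -m pendant '[0,0,0,0,0,0.19,1,0,0,0,0,0,0.19,1,0,0,0,0,0,0,1,0,0,0,0,0,0,1]'>/dev/null; python3 st.py; python3 -m pendant '[0,0,0,0,0,0,1]'>/dev/null; python3 st.py
```

```text
t 22.1 p [ 0.4632 -0.2027  0.062 ] x [ 0.316  0.949 -0.002] y [ 0.949 -0.316  0.002] z [ 0.002 -0.003 -1.   ] j [-0.54  0.36 -0.41  0.8  -0.    1.36] F [ 0.6 -0.9  6.7] T [0.15 0.89 0.22] op 0.0556 gf 65.9
t 22.1 p [ 0.4631 -0.2028  0.062 ] x [ 0.316  0.949 -0.002] y [ 0.949 -0.316  0.002] z [ 0.002 -0.003 -1.   ] j [-0.54  0.36 -0.41  0.8  -0.    1.36] F [ 0.  -1.2  6.7] T [0.16 0.93 0.24] op 0.0552 gf 65.9
```

```bash
python3 -m pendant '[0,0,0,0,0,0.15,1,0,0,0,0,0,0,1,0,0,0,0,0,0,1]'>/dev/null; python3 st.py; python3 -m pendant '[0,0,0,0,0,0,0.3,0,0,0,0,0,0,0,0,0,0,0,0,0,0,0,0,0,0,0,0,0,0,0,-1,0,0,0,0,0,0,-1,0,0,0,0,0,0,-1,0,0,0,0,0,0,-1,0,0,0,0]'>/dev/null; python3 -m pendant '[0,0,0,0,0,0,0]'>/dev/null;python3 st.py .427 .377 .2; sed -i 's/.zmed.,np.median(q\[:,2\])//' m.py; python3 m.py | grep -E "chuck top|green|tray|riser|scene|side"
python3 - <<'E'
from h import *
for cam in ["side","scene"]:
    c=viewer.read_camera(cam); P,C=pts(c)
    q=P[near(P,.464,-.2015,.032,.107,.13)]; print(cam,"disc",len(q),rect(q), "zmed",np.median(q[:,2]))
    t=q[(q[:,2]>.1125)]; A=np.c_[t[:,:2]-t[:,:2].mean(0),np.ones(len(t))]; print("slope",np.linalg.lstsq(A,t[:,2],rcond=None)[0])
    if cam=="side": cv2.imwrite("pics/e_side.png",c["frame"])
E
```

```text
t 22.4 p [ 0.4631 -0.2027  0.062 ] x [ 0.426  0.905 -0.002] y [ 0.905 -0.426  0.003] z [ 0.002 -0.003 -1.   ] j [-0.54  0.36 -0.41  0.8  -0.    1.47] F [ 1.  -2.1  5.7] T [0.23 1.   0.31] op 0.0556 gf 65.9
t 23.4 p [ 0.4647 -0.2029  0.1848] x [ 0.426  0.905 -0.001] y [ 0.905 -0.426  0.008] z [ 0.007 -0.004 -1.   ] j [-0.54  0.25 -0.22  1.09  0.    1.47] F [ 0.5  0.4 -0.4] T [ 0.    0.03 -0.03] op 0.0854 gf 0.0
rows shift units [16.95 -9.37 -0.59]
scene
chuck top 149 (array([ 0.4728, -0.1958]), array([0.046, 0.054]), 'long axis deg', np.float32(119.5)) ((0.4673265516757965, -0.20047041773796082), 0.03044072911143303)
tray rim+handle (array([0.5467, 0.1223]), array([0.199, 0.231]), 'long axis deg', np.float32(87.2))
tray rim (array([0.5721, 0.1212]), array([0.148, 0.231]), 'long axis deg', np.float32(87.3))
riser top (array([0.7638, 0.1633]), array([0.202, 0.405]), 'long axis deg', np.float32(90.1)) [0.666 0.742 0.864] [-0.037  0.156  0.322]
green 786 (array([0.4275, 0.3785]), array([0.067, 0.099]), 'long axis deg', np.float32(81.8)) [0.428 0.379 0.01 ]
green 927 (array([0.5732, 0.3731
[... 379 characters left out ...]
3, 0.0805]), array([0.066, 0.197]), 'long axis deg', np.float32(66.4))
riser top (array([0.762, 0.162]), array([0.2 , 0.41]), 'long axis deg', np.float32(90.4)) [0.664 0.714 0.859] [-0.041  0.03   0.315]
green 329 (array([0.4155, 0.3769]), array([0.043, 0.103]), 'long axis deg', np.float32(82.1)) [0.411 0.37  0.008]
side disc 522 (array([ 0.465 , -0.2038]), array([0.044, 0.045]), 'long axis deg', np.float32(76.7)) zmed 0.11473150160060169
slope [-0.00077715  0.0088221   0.11528777]
scene disc 208 (array([ 0.4655, -0.2001]), array([0.043, 0.044]), 'long axis deg', np.float32(129.9)) zmed 0.1163808750294138
slope [-0.00490796  0.003792    0.11680976]
  return _methods._mean(a, axis=axis, dtype=dtype,
  ret = ret.dtype.type(ret / rcount)
```

View pics/e_side.png

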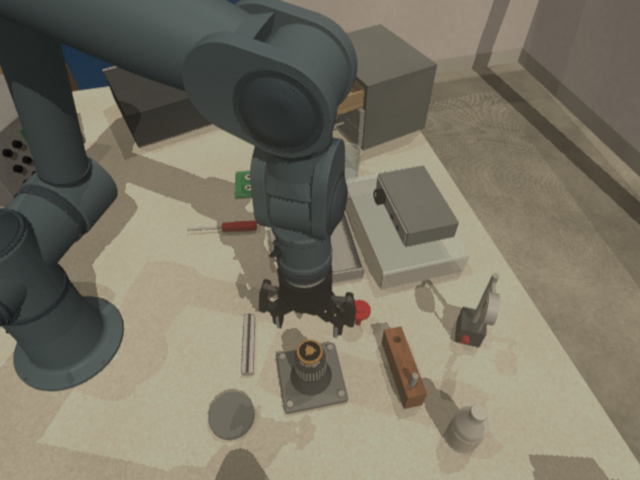

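The reel stands straight in the chuck at (311,350), concentric and with the jaws closed (0.31 Nm on the sleeve at the end of the turn). Moving on to the cassettes.

```bash
python3 -m pendant '[1,-0.55,0,0,0,0,0,1,-0.55,0,0,0,0,0,1,-0.55,0,0,0,0,0,1,-0.55,0,0,0,0,0,1,-0.55,0,0,0,0,0,1,-0.55,0,0,0,0,0,1,-0.55,0,0,0,0,0,1,-0.55,0,0,0,0,0]'>/dev/null; python3 -m pendant '[1,-0.55,0,0,0,0,0,1,-0.55,0,0,0,0,0,1,-0.55,0,0,0,0,0,1,-0.55,0,0,0,0,0,1,-0.55,0,0,0,0,0,1,-0.55,0,0,0,0,0,1,-0.55,0,0,0,0,0,1,-0.55,0,0,0,0,0]'>/dev/null; python3 -m pendant '[0.95,-0.57,0,0,0,0,0,0,0,0.5,0,0,-0.19,0,0,0,0.5,0,0,-0.18,0,0,0,0,0,0,0,0]'>/dev/null; python3 st.py .426 .377 -.003 -8.5
python3 - <<'E'
from h import *
for cam in ["scene","side"]:
    c=viewer.read_camera(cam); P,C=pts(c)
    q=P[(P[:,0]>.63)&(P[:,0]<.9)&(P[:,1]>-.1)&(P[:,1]<.295)&(P[:,2]>.058)&(P[:,2]<.068)]
    print(cam,"riser",rect(q),cv2.boxPoints(cv2.minAreaRect(q[:,:2].astype(np.float32))).round(3).tolist())
    for y in (-.02,.05,.12,.2,.25):
        k=q[abs(q[:,1]-y)<.006]; print(y,np.percentile(k[:,0],1).round(4) if len(k) else None)
    q=P[near(P,.57,.372,.09,.004,.02)&(C[:,1]>1.25*C[:,0])]; print("cass2",rect(q) if len(q)>9 else 0)
c=viewer.read_camera("wrist"); cv2.imwrite("pics/k1.png",c["frame"])
E
```

```text
t 25.6 p [0.4222 0.377  0.1468] x [ 0.149  0.989 -0.005] y [ 0.989 -0.149 -0.005] z [-0.006 -0.004 -1.   ] j [ 0.62  0.4  -0.1   1.07 -0.    2.34] F [-0.3 -0.1  0. ] T [-0.02 -0.03  0.02] op 0.0855 gf 0.0
rows shift units [0.05 0.15 4.99]
az units to y-axis angle -0.0 (or half turn, 4 off)
scene riser (array([0.7637, 0.1156]), array([0.202, 0.31 ]), 'long axis deg', np.float32(90.0)) [[0.6629999876022339, -0.03999999910593033], [0.8650000095367432, -0.03999999910593033], [0.8650000095367432, 0.2709999978542328], [0.6629999876022339, 0.2709999978542328]]
-0.02 0.6672
0.05 0.665
0.12 0.6652
0.2 0.6653
0.25 0.6676
cass2 (array([0.5666, 0.372 ]), array([0.162, 0.17 ]), 'long axis deg', np.float32(73.2))
side riser (array([0.7626, 0.1135]), array([0.2  , 0.314]), 'long axis deg', np.float32(90.3)) [[0.6620000004768372, 0.27000001072883606], [0.6629999876022339, -0.04399999976158142], [0.8629999756813049, -0.0430000014603138], [0.8619999885559082, 0.2709999978542328]]
-0.02 0.6646
0.05 0.6639
0.12 0.6642
0.2 0.6642
0.25 0.6635
cass2 (array([0.5714, 0.3706]), array([0.064, 0.106]), 'long axis deg', np.float32(76.4))
```

View pics/k1.png

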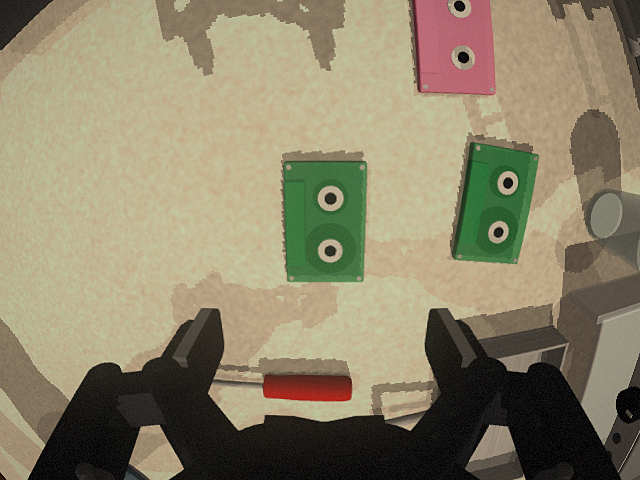

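The first green cassette is at (327,220), between the fingers and square to them; the second is at (497,200), and the pink one at (455,45) is clear. Descending.

```bash
python3 -m pendant '[0.05,0.15,0.9,0,0,0,0,0,0,1,0,0,0,0,0,0,1,0,0,0,0,0,0,0.9,0,0,0,0,0,0,0.7,0,0,0,0,0,0,0.45,0,0,0,0,0,0,0,0,0,0,0,0,0,0,0,0,0,0.3]'>/dev/null; python3 st.py; python3 -m pendant '[0,0,0,0,0,0,0.4,0,0,0,0,0,0,0.4,0,0,0,0,0,0,0.4,0,0,0,0,0,0,0.4]'>/dev/null; python3 st.py; python3 -m pendant '[0,0,-0.5,0,0,0,0.4,0,0,-1,0,0,0,0.4,0,0,-1,0,0,0,0.4,0,0,-0.9,0,0,0,0.4,0,0,0,0,0,0,0.4]'>/dev/null; python3 st.py .581 .175 .003 -2.8
```

```text
t 26.5 p [0.43   0.3794 0.003 ] x [0.15  0.989 0.001] y [ 0.989 -0.15   0.001] z [ 0.001  0.001 -1.   ] j [ 0.61  0.54 -0.29  0.74  0.    2.33] F [-3.  -0.1  8.7] T [-0.04  1.49  0.01] op 0.0733 gf 4.3
t 26.9 p [0.4311 0.3808 0.0086] x [0.149 0.989 0.005] y [ 0.989 -0.149  0.004] z [ 0.004  0.004 -1.   ] j [ 0.61  0.53 -0.28  0.75  0.    2.33] F [-6.8 -6.2 32.3] T [-1.17  2.45  0.22] op 0.0512 gf 16.4
t 27.4 p [0.4331 0.3817 0.1105] x [0.15  0.989 0.008] y [ 0.989 -0.15   0.008] z [ 0.009  0.007 -1.   ] j [ 0.61  0.43 -0.15  0.97  0.    2.33] F [-0.1  0.2  0.6] T [ 0.   -0.05  0.02] op 0.051 gf 0.0
rows shift units [-6.1   5.87  3.58]
az units to y-axis angle -0.13 (or half turn, 4 off)
```

```bash
python3 m.py | grep -E "green|scene|side"
python3 - <<'E'
from h import *
c=viewer.read_camera("wrist"); cv2.imwrite("pics/k2.png",c["frame"])
M=c["cam_to_world"]; K=c["mtx"]; print(M.round(3).tolist(),K.tolist())
m=(c["frame"][...,1]>1.25*c["frame"][...,0])&(c["frame"][...,1]>1.25*c["frame"][...,2])
n,l,st,ce=cv2.connectedComponentsWithStats(m.astype(np.uint8))
for i in range(1,n):
    if st[i,4]<800: continue
    u,v=ce[i]; d=np.array([u-K[0,2],v-K[1,2]]); r=np.hypot(*d); th=r/K[0,0]
    ray=np.r_[d/r*np.sin(th),np.cos(th)]; w=M[:3,:3]@ray; o=M[:3,3]; print(st[i],ce[i].round(0),(o+w*(.012-o[2])/w[2]).round(4))
E
```

```text
scene
green 780 (array([0.4262, 0.3791]), array([0.068, 0.099]), 'long axis deg', np.float32(81.2)) [0.429 0.379 0.01 ]
green 927 (array([0.5733, 0.3732]), array([0.065, 0.099]), 'long axis deg', np.float32(76.4)) [0.574 0.374 0.01 ]
side
green 494 (array([0.4251, 0.3755]), array([0.063, 0.106]), 'long axis deg', np.float32(81.0)) [0.422 0.373 0.008]
green 476 (array([0.5704, 0.3715]), array([0.06 , 0.106]), 'long axis deg', np.float32(76.6)) [0.567 0.365 0.008]
[[0.989, -0.142, -0.044, 0.442], [-0.149, -0.939, -0.309, 0.461], [0.003, 0.313, -0.95, 0.25], [0.0, 0.0, 0.0, 1.0]] [[371.64829954431775, 0.0, 324.00612360575224], [0.0, 371.64829954431775, 240.38051616982693], [0.0, 0.0, 1.0]]
[ 460  152   99  137 8794] [508. 221.] [0.5642 0.3775 0.012 ]
[  267   174    97   138 11244] [314. 240.] [0.4242 0.384  0.012 ]
  return _methods._mean(a, axis=axis, dtype=dtype,
  ret = ret.dtype.type(ret / rcount)
```

View pics/k2.png

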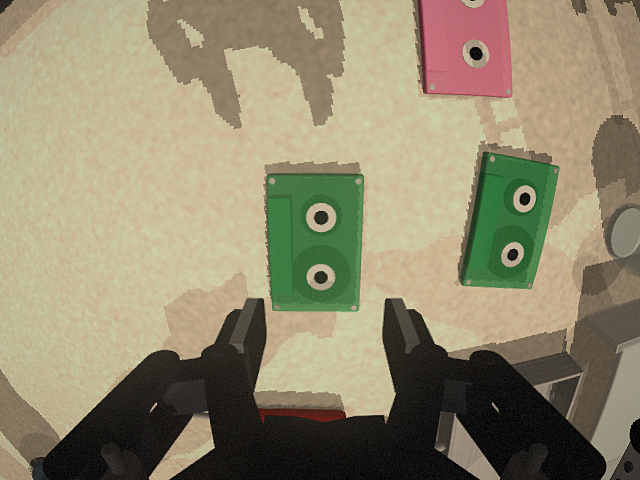

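The cassette at (314,240) did not move. The open fingers sit about 9 mm above the TCP, so their tips closed on top of it. I'll settle, re-centre and go deeper.

```bash
python3 -m pendant '[0,0,0,0,0,0,0,0,0,0,0,0,0,0,0,0,0,0,0,0,0,0,0,0,0,0,0,0,0,0,0,0,0,0,0]'>/dev/null; python3 st.py .4253 .379 -.005 -8.7
```

```text
t 28.1 p [0.4293 0.379  0.1038] x [ 0.149  0.989 -0.   ] y [ 0.989 -0.149 -0.   ] z [-0. -0. -1.] j [ 0.61  0.44 -0.16  0.97  0.    2.33] F [ 0.1  0.1 -0.4] T [-0.01 -0.02 -0.  ] op 0.0849 gf 0.0
rows shift units [-0.02 -0.13  3.63]
az units to y-axis angle 0.0 (or half turn, 4 off)
```

```bash
python3 -m pendant '[-0.02,-0.13,0.9,0,0,0,0,0,0,1,0,0,0,0,0,0,0.9,0,0,0,0,0,0,0.5,0,0,0,0,0,0,0.33,0,0,0,0,0,0,0,0,0,0,0,0,0,0,0,0,0,0,0,0,0,0,0,0,0]'>/dev/null; python3 st.py .4253 .379 -.005; python3 -m pendant '[0,0,0,0,0,0,0.3,0,0,0,0,0,0,0.3,0,0,0,0,0,0,0.3,0,0,0,0,0,0,0.3,0,0,0,0,0,0,0.3]'>/dev/null; python3 st.py
```

```text
t 28.9 p [ 0.4265  0.3798 -0.0036] x [0.149 0.989 0.002] y [ 0.989 -0.149  0.002] z [ 0.002  0.001 -1.   ] j [ 0.62  0.55 -0.3   0.72  0.    2.34] F [ 0.1 -0.3 -0.5] T [-0.02  0.05  0.02] op 0.0854 gf 0.0
rows shift units [-0.03 -0.04  0.05]
t 29.4 p [ 0.4264  0.3798 -0.0034] x [0.149 0.989 0.002] y [ 0.989 -0.149  0.002] z [ 0.002  0.002 -1.   ] j [ 0.62  0.55 -0.3   0.72  0.    2.34] F [-1.3 -0.5  5.2] T [-0.06  0.24  0.03] op 0.0624 gf 65.9
```

Gripped (opening 62 mm, 66 N). Lifting it to the tray.

```bash
python3 -m pendant '[0,0,-0.3,0,0,0,0.3,0,0,-0.9,0,0,0,0.3,0,0,-0.9,0,0,0,0.3,0,0,-0.9,0,0,0,0.3,0,0,0,0,0,0,0.3,0,0,0,0,0,-0.13,0.3,0,0,0,0,0,0,0.3,0,0,0,0,0,0,0.3]'>/dev/null; python3 st.py .581 .175 .07 -2.8;  python3 m.py 2>/dev/null| grep -E "green|tray|scene|side"
```

```text
t 30.1 p [0.425  0.3787 0.0846] x [ 0.05   0.999 -0.001] y [ 0.999 -0.05  -0.001] z [-0.001 -0.001 -1.   ] j [ 0.62  0.45 -0.2   0.92  0.    2.24] F [-1.3  0.4 -0.4] T [0.04 0.01 0.02] op 0.0624 gf 65.6
rows shift units [-6.52  5.53  0.49]
az units to y-axis angle -0.0 (or half turn, 4 off)
scene
tray rim+handle (array([0.5469, 0.1223]), array([0.197, 0.231]), 'long axis deg', np.float32(87.4))
tray rim (array([0.5719, 0.1212]), array([0.147, 0.231]), 'long axis deg', np.float32(87.5))
green 919 (array([0.5732, 0.3732]), array([0.067, 0.1  ]), 'long axis deg', np.float32(78.0)) [0.574 0.374 0.011]
side
tray rim+handle (array([0.5458, 0.12  ]), array([0.195, 0.233]), 'long axis deg', np.float32(87.3))
tray rim (array([0.572 , 0.1187]), array([0.143, 0.233]), 'long axis deg', np.float32(87.3))
green 475 (array([0.57  , 0.3695]), array([0.06 , 0.103]), 'long axis deg', np.float32(76.6)) [0.567 0.365 0.008]
```

```bash
python3 -m pendant '[-0.93,0.79,0,0,0,0,0.3,-0.93,0.79,0,0,0,0,0.3,-0.93,0.79,0,0,0,0,0.3,-0.93,0.79,0,0,0,0,0.3,-0.93,0.79,0,0,0,0,0.3,-0.93,0.79,0,0,0,0,0.3,-0.94,0.79,0,0,0,0,0.3,0,0,0,0,0,0,0.3]'>/dev/null;python3 -m pendant '[0,0,0,0,0,0,0.3,0,0,0,0,0,0,0.3,0,0,0,0,0,0,0.3]'>/dev/null; python3 st.py .581 .175 .003 -2.8
```

```text
t 31.4 p [0.5809 0.1768 0.085 ] x [0.046 0.999 0.   ] y [ 0.999 -0.046 -0.001] z [-0.001  0.    -1.   ] j [ 0.19  0.52 -0.08  0.97  0.    1.81] F [-1.1 -0.  -1.5] T [-0.02  0.02 -0.03] op 0.0626 gf 65.6
rows shift units [-0.06  0.01  2.73]
az units to y-axis angle 0.0 (or half turn, 4 off)
```

```bash
python3 -m pendant '[-0.06,0,0.7,0,0,0,0.3,0,0,0.7,0,0,0,0.3,0,0,0.7,0,0,0,0.3,0,0,0.4,0,0,0,0.3,0,0,0.22,0,0,0,0.3,0,0,0,0,0,0,0.3,0,0,0,0,0,0,0.3]'>/dev/null; python3 st.py; python3 -m pendant '[0,0,0,0,0,0,0.12,0,0,0,0,0,0,0.12,0,0,0,0,0,0,0.12,0,0,-0.4,0,0,0,0.12,0,0,-0.8,0,0,0,0.12,0,0,-1,0,0,0,0.12,0,0,-1,0,0,0,0,0,0,0,0,0,0,0]'>/dev/null; python3 -m pendant '[0,0,0,0,0,0,0,0,0,0,0,0,0,0]'>/dev/null; python3 st.py .5715 .372 .1 -13.2
```

```text
t 32.0 p [0.5824 0.1744 0.0044] x [0.047 0.999 0.   ] y [ 0.999 -0.047  0.001] z [ 0.001  0.    -1.   ] j [ 0.19  0.6  -0.18  0.79  0.    1.8 ] F [ 0.6 -0.7 -0.2] T [-0.04 -0.05  0.01] op 0.062 gf 65.7
t 33.0 p [0.5811 0.1739 0.099 ] x [ 0.048  0.999 -0.   ] y [ 0.999 -0.048 -0.001] z [-0.001 -0.    -1.   ] j [ 0.19  0.51 -0.07  1.    0.    1.8 ] F [ 0.5  0.1 -0.5] T [ 0.02  0.05 -0.04] op 0.0856 gf 0.0
rows shift units [ 6.58 -0.63 -0.03]
az units to y-axis angle 0.23 (or half turn, 4 off)
```

```bash
python3 -m pendant '[0.94,-0.09,0,0,0,0,0,0.94,-0.09,0,0,0,0,0,0.94,-0.09,0,0,0,0,0,0.94,-0.09,0,0,0,0,0,0.94,-0.09,0,0,0,0,0,0.94,-0.09,0,0,0,0,0,0.94,-0.09,0,0,0,0,0,0,0,0,0,0,0.12,0]'>/dev/null;python3 -m pendant '[0,0,0,0,0,0.11,0,0,0,0,0,0,0,0,0,0,0,0,0,0,0,0,0,0,0,0,0,0]'>/dev/null; python3 m.py 2>/dev/null| grep -E "green|scene|side"; python3 st.py .5715 .372 -.005 -13.2
```

```text
scene
green 788 (array([0.5733, 0.3732]), array([0.066, 0.1  ]), 'long axis deg', np.float32(76.0)) [0.581 0.377 0.01 ]
green 220 (array([0.5869, 0.2114]), array([0.025, 0.064]), 'long axis deg', np.float32(177.4)) [0.588 0.212 0.014]
side
green 481 (array([0.5702, 0.37  ]), array([0.06 , 0.104]), 'long axis deg', np.float32(76.5)) [0.567 0.365 0.008]
green 132 (array([0.586 , 0.2105]), array([0.024, 0.063]), 'long axis deg', np.float32(172.2)) [0.583 0.212 0.012]
t 34.4 p [0.5722 0.3718 0.0994] x [ 0.226  0.974 -0.   ] y [ 0.974 -0.226 -0.   ] z [-0. -0. -1.] j [0.48 0.66 0.19 1.11 0.   2.28] F [0.3 0.7 0.9] T [ 0.01 -0.02  0.03] op 0.0855 gf 0.0
rows shift units [ 0.   -0.02  3.48]
az units to y-axis angle 0.0 (or half turn, 4 off)
```

```bash
python3 -m pendant '[0,-0.02,0.8,0,0,0,0,0,0,0.9,0,0,0,0,0,0,0.9,0,0,0,0,0,0,0.5,0,0,0,0,0,0,0.38,0,0,0,0,0,0,0,0,0,0,0,0,0,0,0,0,0,0,0,0,0,0,0,0,0]'>/dev/null; python3 st.py .5715 .372 -.005; python3 -m pendant '[0,0,0,0,0,0,0.3,0,0,0,0,0,0,0.3,0,0,0,0,0,0,0.3,0,0,0,0,0,0,0.3,0,0,0,0,0,0,0.3]'>/dev/null; python3 st.py
```

```text
t 35.1 p [ 0.573   0.3729 -0.0031] x [0.226 0.974 0.002] y [ 0.974 -0.226  0.002] z [ 0.003  0.001 -1.   ] j [0.48 0.74 0.06 0.89 0.   2.28] F [-0.1 -0.1  0. ] T [-0.01  0.06 -0.03] op 0.0856 gf 0.0
rows shift units [-0.04 -0.04  0.06]
t 35.6 p [ 0.5729  0.3729 -0.0031] x [0.226 0.974 0.002] y [ 0.974 -0.226  0.002] z [ 0.003  0.001 -1.   ] j [0.48 0.74 0.06 0.89 0.   2.28] F [-0.7 -0.6  6.1] T [-0.01  0.21 -0.01] op 0.0621 gf 66.7
```

```bash
python3 -m pendant '[0,0,-0.3,0,0,0,0.3,0,0,-0.9,0,0,0,0.3,0,0,-0.9,0,0,0,0.3,0,0,-0.9,0,0,0,0.3,0,0,0,0,0,-0.12,0.3,0,0,0,0,0,-0.11,0.3,0,0,0,0,0,0,0.3,0,0,0,0,0,0,0.3]'>/dev/null; python3 st.py .576 .064 .085 -2.8
```

```text
t 36.5 p [0.5714 0.3721 0.0851] x [ 0.049  0.999 -0.   ] y [ 0.999 -0.049 -0.001] z [-0.001 -0.    -1.   ] j [0.48 0.66 0.17 1.08 0.   2.1 ] F [0.1 0.4 0. ] T [ 0.02  0.02 -0.  ] op 0.0624 gf 66.0
rows shift units [-1.025e+01  6.600e-01  1.000e-02]
az units to y-axis angle -0.0 (or half turn, 4 off)
```

```bash
python3 -m pendant '[-1,0.07,0,0,0,0,0.3,-1,0.07,0,0,0,0,0.3,-1,0.07,0,0,0,0,0.3,-1,0.07,0,0,0,0,0.3,-1,0.07,0,0,0,0,0.3,-1,0.06,0,0,0,0,0.3,-1,0.06,0,0,0,0,0.3,-1,0.06,0,0,0,0,0.3]'>/dev/null;python3 -m pendant '[-1,0.06,0,0,0,0,0.3,-1,0.06,0,0,0,0,0.3,-0.25,0,0,0,0,0,0.3,0,0,0,0,0,0,0.3,0,0,0,0,0,0,0.3,0,0,0,0,0,0,0.3,0,0,0,0,0,0,0.3]'>/dev/null; python3 st.py .576 .064 .003 -2.8;  python3 m.py 2>/dev/null| grep -E "green|scene|side|tray"
```

```text
t 38.0 p [0.5765 0.0653 0.0852] x [0.046 0.999 0.   ] y [ 0.999 -0.046 -0.   ] z [-0.  0. -1.] j [ 0.    0.47 -0.17  0.93  0.    1.62] F [-0.4 -0.4 -0.7] T [-0.    0.    0.03] op 0.062 gf 66.0
rows shift units [-0.04 -0.01  2.74]
az units to y-axis angle 0.0 (or half turn, 4 off)
scene
tray rim+handle (array([0.5327, 0.1232]), array([0.225, 0.23 ]), 'long axis deg', np.float32(87.2))
tray rim (array([0.5729, 0.1213]), array([0.144, 0.23 ]), 'long axis deg', np.float32(87.2))
green 223 (array([0.5866, 0.2115]), array([0.025, 0.066]), 'long axis deg', np.float32(177.1)) [0.587 0.212 0.015]
side
tray rim+handle (array([0.5455, 0.1193]), array([0.195, 0.235]), 'long axis deg', np.float32(87.7))
tray rim (array([0.5715, 0.1181]), array([0.142, 0.237]), 'long axis deg', np.float32(90.1))
```

```bash
python3 -m pendant '[-0.03,0,0.7,0,0,0,0.3,0,0,0.7,0,0,0,0.3,0,0,0.7,0,0,0,0.3,0,0,0.4,0,0,0,0.3,0,0,0.22,0,0,0,0.3,0,0,0,0,0,0,0.3,0,0,0,0,0,0,0.3]'>/dev/null; python3 st.py; python3 -m pendant '[0,0,0,0,0,0,0.12,0,0,0,0,0,0,0.12,0,0,0,0,0,0,0.12,0,0,-0.4,0,0,0,0.12,0,0,-0.8,0,0,0,0.12,0,0,-1,0,0,0,0.12,0,0,-1,0,0,0,0,0,0,-0.5,0,0,0,0]'>/dev/null; python3 -m pendant '[-0.5,-0.9,0,0,0,0,0,0,-1,0,0,0,0,0,0,-1,0,0,0,0,0,0,-1,0,0,0,0,0,0,0,0,0,0,0,0,0,0,0,0,0,0,0,0,0,0,0,0,0,0]'>/dev/null; sed -i 's/P\[:,1\]>.2)/P[:,1]>-.02)/' m.py;python3 m.py 2>/dev/null| grep -E "green|scene|side|tray"; python3 st.py .453 .125 .1
python3 - <<'E'
from h import *
c=viewer.read_camera("scene"); P,C=pts(c); q=P[near(P,.45,.125,.06,.024,.04)&(P[:,0]<.5)]; print("handle",rect(q),np.percentile(q[:,0],[2,98]))
c=viewer.read_camera("scene"); cv2.imwrite("pics/t.png",cv2.resize(c["frame"][190:420,220:480],None,fx=3,fy=2.6))
E
```

```text
t 38.8 p [0.5772 0.0633 0.0043] x [0.048 0.999 0.   ] y [ 0.999 -0.048  0.001] z [ 0.001  0.    -1.   ] j [-0.    0.55 -0.27  0.75  0.    1.62] F [ 0.4 -0.2 -0.7] T [0.01 0.04 0.05] op 0.0622 gf 66.0
scene
tray rim+handle (array([0.5323, 0.1228]), array([0.226, 0.231]), 'long axis deg', np.float32(87.5))
tray rim (array([0.5716, 0.1211]), array([0.147, 0.231]), 'long axis deg', np.float32(87.5))
green 802 (array([0.5791, 0.0622]), array([0.067, 0.104]), 'long axis deg', np.float32(87.6)) [0.581 0.064 0.015]
green 856 (array([0.5854, 0.174 ]), array([0.066, 0.1  ]), 'long axis deg', np.float32(86.7)) [0.586 0.175 0.015]
side
tray rim+handle (array([0.5458, 0.119 ]), array([0.195, 0.235]), 'long axis deg', np.float32(87.3))
tray rim (array([0.573 , 0.1177]), array([0.141, 0.235]), 'long axis deg', np.float32(87.3))
green 1284 (array([0.5813, 0.1231]), array([0.064, 0.2  ]), 'long axis deg', np.float32(87.3)) [0.579 0.107 0.012]
t 40.4 p [0.4605 0.0538 0.1151] x [0.048 0.999 0.   ] y [ 0.999 -0.048  0.002] z [ 0.002  0.    -1.   ] j [-0.02  0.23 -0.44  0.9   0.    1.6 ] F [-0.2 -0.6  0.6] T [-0.05  0.01  0.02] op 0.0854 gf 0.0
rows shift units [ 2.36 -0.37  0.5 ]
handle (array([0.4705, 0.1266]), array([0.045, 0.1  ]), 'long axis deg', np.float32(88.7)) [0.44821404 0.48845128]
```

View pics/t.png

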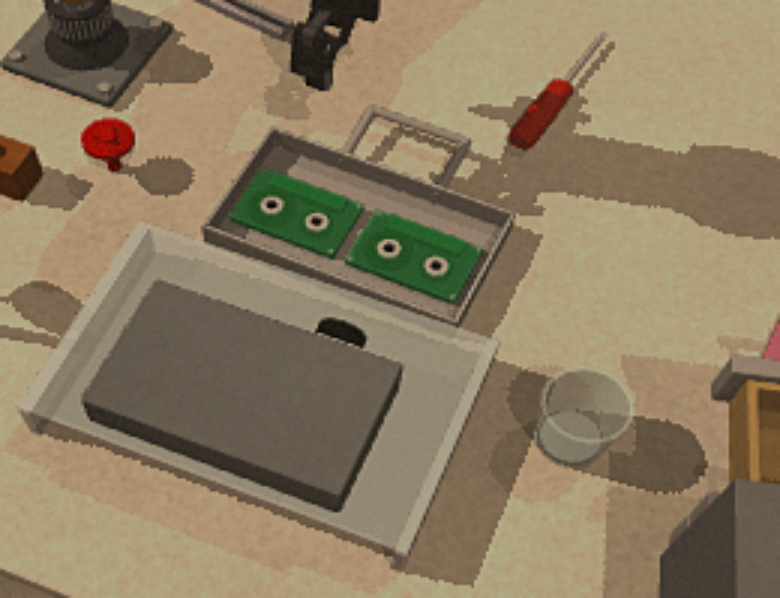

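Both cassettes lie flat side by side in the tray, at (297,215) and (413,253), with the handle at the front at (410,130). Gripping the handle next.

```bash
python3 -m pendant '[0.79,-0.12,0,0,0,0,0.4,0.79,-0.12,0,0,0,0,0.5,0.79,-0.12,0,0,0,0,0.5,0,0,0.5,0,0,0,0.5,0,0,0,0,0,0,0.5,0,0,0,0,0,0,0.5,0,0,0,0,0,0,0.5]'>/dev/null; python3 st.py .4535 .125 .015
```

```text
t 41.1 p [0.452  0.1251 0.1   ] x [0.049 0.999 0.   ] y [ 0.999 -0.049  0.   ] z [ 0.  0. -1.] j [ 0.13  0.25 -0.45  0.87 -0.    1.75] F [ 0.5  0.8 -0.8] T [-0.04  0.02  0.01] op 0.0425 gf 0.0
rows shift units [0.   0.05 2.83]
```

```bash
python3 -m pendant '[0,0.05,0.8,0,0,0,0.5,0,0,0.8,0,0,0,0.5,0,0,0.8,0,0,0,0.5,0,0,0.43,0,0,0,0.5,0,0,0,0,0,0,0.5,0,0,0,0,0,0,0.8]'>/dev/null; python3 st.py; python3 -m pendant '[0,0,0,0,0,0,1,0,0,0,0,0,0,1,0,0,0,0,0,0,1,0,0,0,0,0,0,1,0,0,0,0,0,0,1]'>/dev/null; python3 st.py .6075 .1135 .015 0
```

```text
t 41.8 p [0.4535 0.1251 0.0152] x [0.048 0.999 0.   ] y [ 0.999 -0.048  0.   ] z [ 0.  0. -1.] j [ 0.13  0.36 -0.56  0.65  0.    1.75] F [-0.3  0.8 -0.5] T [-0.04  0.01  0.03] op 0.0296 gf 0.0
t 42.2 p [0.4534 0.1254 0.0158] x [0.048 0.999 0.   ] y [ 0.999 -0.048  0.001] z [ 0.001  0.    -1.   ] j [ 0.13  0.36 -0.56  0.65 -0.    1.75] F [-2.  -1.1  7. ] T [ 0.    0.53 -0.06] op 0.0077 gf 58.6
rows shift units [-0.15  5.15  0.03]
az units to y-axis angle -0.06 (or half turn, 4 off)
```

```bash
python3 -m pendant '[0,0.1,0,0,0,-0.02,1,-0.02,0.15,0,0,0,-0.02,1,-0.02,0.2,0,0,0,-0.02,1,-0.02,0.25,0,0,0,0,1,-0.02,0.25,0,0,0,0,1,-0.02,0.25,0,0,0,0,1,-0.02,0.25,0,0,0,0,1,-0.02,0.25,0,0,0,0,1]'>/dev/null; python3 st.py .608 .1135 .015 0;  python3 -m pendant '[-0.02,0.25,0,0,0,0,1,-0.02,0.25,0,0,0,0,1,-0.02,0.25,0,0,0,0,1,-0.02,0.25,0,0,0,0,1,-0.02,0.25,0,0,0,0,1,0,0.15,0,0,0,0,1,0,0.08,0,0,0,0,1,0,0,0,0,0,0,1]'>/dev/null;python3 -m pendant '[0,0,0,0,0,0,1,0,0,0,0,0,0,1]'>/dev/null; python3 st.py .608 .1135 .015 0; python3 m.py 2>/dev/null| grep -E "tray|green|scene|side"
```

```text
t 43.0 p [0.4995 0.121  0.0148] x [-0.     1.     0.001] y [ 1.     0.    -0.008] z [-0.008  0.001 -1.   ] j [ 0.11  0.44 -0.44  0.71  0.    1.68] F [-12.1   1.3  11.7] T [0.12 2.08 0.05] op 0.0076 gf 59.3
rows shift units [-0.25  3.62 -0.04]
az units to y-axis angle 0.0 (or half turn, 4 off)
t 44.0 p [0.5448 0.1179 0.0151] x [0. 1. 0.] y [ 1.    -0.    -0.006] z [-0.006  0.    -1.   ] j [ 0.1   0.51 -0.31  0.76  0.    1.67] F [-8.9  0.1 10. ] T [0.01 1.82 0.05] op 0.0077 gf 59.1
rows shift units [-0.15  2.11 -0.01]
az units to y-axis angle -0.0 (or half turn, 4 off)
scene
tray rim+handle (array([0.5962, 0.1197]), array([0.11 , 0.231]), 'long axis deg', np.float32(89.5))
tray rim (array([0.5962, 0.1197]), array([0.11 , 0.231]), 'long axis deg', np.float32(89.5))
side
tray rim+handle (array([0.5939, 0.1172]), array([0.13 , 0.233]), 'long axis deg', np.float32(90.2))
tray rim (array([0.5939, 0.1172]), array([0.13 , 0.233]), 'long axis deg', np.float32(90.2))
green 831 (array([0.6598, 0.1258]), array([0.037, 0.206]), 'long axis deg', np.float32(90.4)) [0.658 0.12  0.013]
```

```bash
python3 -m pendant '[0,0.1,0,0,0,0,1,-0.02,0.2,0,0,0,0,1,-0.02,0.25,0,0,0,0,1,-0.02,0.25,0,0,0,0,1,-0.02,0.25,0,0,0,0,1,-0.02,0.25,0,0,0,0,1,-0.02,0.25,0,0,0,0,1,-0.02,0.25,0,0,0,0,1]'>/dev/null; python3 st.py .608 .1135 .015 0; python3 -m pendant '[0,0.2,0,0,0,0,1,0,0.1,0,0,0,0,1,0,0,0,0,0,0,1,0,0,0,0,0,0,1,0,0,0,0,0,0,1]'>/dev/null; python3 st.py .608 .1135 .015 0
```

```text
t 45.0 p [0.5985 0.1139 0.0152] x [-0.     1.     0.001] y [ 1.     0.    -0.007] z [-0.007  0.001 -1.   ] j [ 0.08  0.59 -0.16  0.83  0.    1.65] F [-10.4   1.   10.3] T [0.15 2.07 0.07] op 0.0078 gf 59.2
rows shift units [-0.01  0.32  0.  ]
az units to y-axis angle 0.0 (or half turn, 4 off)
t 45.5 p [0.6086 0.1137 0.0154] x [0. 1. 0.] y [ 1.    -0.    -0.005] z [-0.005  0.    -1.   ] j [ 0.08  0.61 -0.13  0.84  0.    1.65] F [-9.2  0.7 10.3] T [0.02 1.7  0.02] op 0.0077 gf 59.1
rows shift units [-0.01 -0.02  0.02]
az units to y-axis angle -0.0 (or half turn, 4 off)
```

Released slowly, then straight up and away, and a check.

```bash
python3 -m pendant '[0,0,0,0,0,0,0.8,0,0,0,0,0,0,0.6,0,0,0,0,0,0,0.6,0,0,0,0,0,0,0.6,0,0,-0.5,0,0,0,0.6,0,0,-1,0,0,0,0.6,0,0,-1,0,0,0,0.6,0,0,-1,0,0,0,0.6]'>/dev/null; python3 -m pendant '[0,-1,-0.7,0,0,0,0.6,0,-1,-0.7,0,0,0,0.6,0,-1,0,0,0,0,0.6,0,-1,0,0,0,0,0.6,0,-1,0,0,0,0,0.6,0,0,0,0,0,0,0.6,0,0,0,0,0,0,0.6]'>/dev/null; python3 st.py
python3 - <<'E'
from h import *
for cam in ["scene","side"]:
    c=viewer.read_camera(cam); P,C=pts(c)
    q=P[near(P,.464,-.2015,.032,.107,.13)]; print(cam,"disc",len(q),rect(q), "zmed",np.median(q[:,2]))
    q=P[(P[:,0]>.5)&(P[:,0]<.70)&(P[:,1]>.03)&(P[:,1]<.22)&(P[:,2]>.02)&(P[:,2]<.04)]; print("handle/front",rect(q))
    k=q[q[:,0]<.625]; print("handle",rect(k))
    for n in ["splicer","driver","cleaner","jar","spool","mandrel"]:
        for d in nets.silhouettes(n,cam)[:1]: print(n,np.median(world(c,d["region"]),0).round(3))
    if cam=="scene": cv2.imwrite("pics/f.png",c["frame"])
E
```

```text
t 47.0 p [0.4614 0.1136 0.162 ] x [0. 1. 0.] y [ 1.    -0.     0.001] z [ 0.001  0.    -1.   ] j [ 0.11  0.21 -0.33  1.03 -0.    1.68] F [0.5 0.1 0.6] T [ 0.03 -0.03  0.03] op 0.034 gf 0.0
scene disc 209 (array([ 0.4658, -0.2005]), array([0.044, 0.046]), 'long axis deg', np.float32(52.9)) zmed 0.11619807512183189
handle/front (array([0.6271, 0.1157]), array([0.044, 0.099]), 'long axis deg', np.float32(90.7))
handle (array([0.6153, 0.1158]), array([0.02 , 0.099]), 'long axis deg', np.float32(91.1))
splicer [ 0.362 -0.098  0.013]
driver [0.394 0.221 0.024]
cleaner [ 0.707 -0.362  0.083]
jar [0.614 0.121 0.033]
spool [ 0.312 -0.233  0.015]
mandrel [ 0.639 -0.274  0.071]
side disc 523 (array([ 0.4649, -0.2038]), array([0.044, 0.045]), 'long axis deg', np.float32(74.5)) zmed 0.11474567943236169
handle/front (array([0.6382, 0.1248]), array([0.067, 0.189]), 'long axis deg', np.float32(90.5))
handle (array([0.615, 0.112]), array([0.02 , 0.101]), 'long axis deg', np.float32(90.0))
splicer [ 0.359 -0.112  0.012]
driver [0.385 0.211 0.02 ]
cleaner [ 0.685 -0.385  0.083]
jar [0.7   0.331 0.059]
spool [ 0.307 -0.242  0.013]
mandrel [ 0.634 -0.282  0.078]
```

View pics/f.png

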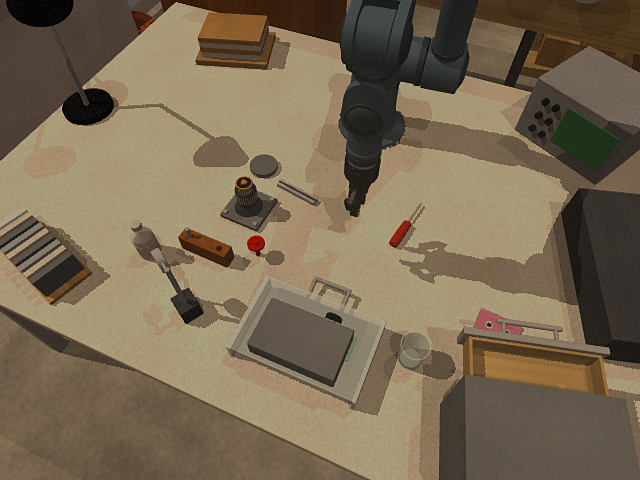

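The final picture shows the tray home under the riser, with its handle at (330,292) and its front wall about 6 mm inside the riser's edge. The reel stands straight in the chuck at (244,186), the bystanders are in place, and no green shell is left on the bench. Handing in.

```bash
python3 -c "
from station import order; print(order.close_job())"
```

```text
the job is handed in; nothing more can be done
None
```

The job is handed in with no verdict shown: by my last readings the reel table stands straight and fully seated in the tightened chuck, both green cassettes were flat in the tray before I slid it in, and the tray is home under the riser, square and about 6 mm inside its front edge; the jaws' grip force was not measured directly, only the sleeve turned about 3.55 rad from its open stop.

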